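# Lock out the yellow gas valve

## Task

Shut off the gas line with the yellow lever: turn its lever fully to the closed stop, then lock it there by putting the red-headed lock pin through the eye in the lever and the hole in the red bracket under it, pushed fully home until its collar rests on the lever. Leave the pin in and let go. The blue valve must stay as it is, and do not shift or knock over the bottle, beaker, jar and vials around it.

Things in the scene. Friction and masses are not known exactly. Their poses are not given: they have to be found in the camera images.
- yellow_lever (a joint): Quarter-turn lever of the yellow valve, rad: 0 = open (lever along the panel's +y, along the pipe), pi/2 = closed stop (lever points straight down the slope, panel -x). Grows anticlockwise seen looking onto the panel face. Starts between 0 and 0.45. Needs about 0.22 N m (4 N at the sleeve); stays where it is left.
- yellow_grip (a point): Middle of the yellow lever's plastic sleeve, 50 mm from the pivot; y points along the lever away from the pivot, z along the turning axis. The sleeve is 22 mm wide, 16 mm thick (along the axis, mid height 65 mm out from the panel face) and reaches from 18 to 83 mm from the pivot.
- yellow_eye (a point): Centre of the 15 mm hole in the steel eye plate (36 x 36 x 8 mm) at the yellow lever's end, on the plate's outer face, 105 mm from the pivot; moves with the lever (y along the lever away from the pivot, z along the turning axis).
- yellow_pivot (a point): Point on the yellow lever's turning axis at mid thickness of its eye plate, 65 mm out from the panel face. Axes are the panel's: x up the slope, y across to the left, z out of the face = turning axis, leaning 35 deg from vertical towards the stand's front. Below the lever are a dark steel valve body (to 43 mm out from the face) with its stem, and a pipe across (to 35 mm).
- yellow_lock_hole (a point): Centre of the mouth of the 15 mm hole in the fixed red bracket (plate 36 x 36 x 8 mm on two side cheeks, open below), 105 mm down the slope from the pivot, 58 mm out from the panel face. Axes as yellow_pivot, z = hole axis. When the lever is closed its eye is exactly over this hole, eye plate 3 to 11 mm above it: the pin's collar seats 11 mm above this point.
- yellow_panel: Fixed aluminium panel 200 x 200 mm of the yellow valve, sloping 35 deg from level, facing the robot side; origin at the centre of its face, axes as yellow_pivot. Pivot at x = 60, y = -40 mm, bracket hole at x = -45, y = -40 mm. A round gauge 54 mm wide and 20 mm high at x = -55, y = 55 mm.
- yellow_stand: Fixed stand under the yellow panel; origin in the table plane below the panel's centre (which is 87 mm up), x away from its front, z up. Base 200 mm wide in y, x from -90 to 110 mm. Behind the panel two 12 mm rods with red clamps at x = 100, y = +-85 mm rise to 278 mm and carry a level 12 mm guard bar at z = 262 mm, y -105 to 105 mm.
- blue_stand: The same stand with the blue-levered valve, to be left alone; identical sizes and axes. Which stand is on the left and which on the right varies.
- blue_lever (a joint): Lever of the blue valve, rad, same meaning and sizes as yellow_lever; must keep its value (starts between 0 and 0.45).
- blue_eye (a point): Centre of the eye of the blue lever, as yellow_eye; it must not move.
- lock_pin: Lock pin, about 80 g, upright in the wooden holder at the start. Origin on its axis at the underside of the collar, z towards the head. Steel rod 8 mm thick reaching 60 mm below the origin (last 6 mm tapered), steel collar 34 mm wide and 6 mm thick, then a red square plastic head 24 x 24 mm, from 6 to 46 mm above the origin, sides along the pin's x and y.
- pin_tip (a point): Lower end of the pin's rod, 60 mm below the pin's origin.
- holder: Fixed wooden block 56 x 56 x 70 mm high, origin under its centre, with a 12 mm hole down its middle where the pin stands, its collar on the block's top. It is at the left or right end of the working area, the beaker at the other.
- beaker: Loose glass beaker, 66 mm wide, 85 mm high, origin under its centre. Leave alone.
- amber_bottle: Loose amber glass bottle, 52 mm wide, 115 mm high, origin under its centre, between the two stands. Leave alone.
- jar: Loose white jar with blue lid, 68 mm wide, 90 mm high, behind the stands, origin under its centre. Leave alone.
- vial_a: Loose small capped glass vial, 28 mm wide, 55 mm high, origin under its centre, in front of the stands. Leave alone.
- vial_b: Another such vial. Leave alone.
Things that resemble listed ones, but are neither listed nor needed, are in the scene too. Leave any pink look-alike of the lock_pin alone.

How it is judged (in metres and radians):
On the way, in this order (a step that is already met when the one before it is completed fails the run):
1. the yellow lever is turned fully closed while the pin is still not in the lock (value of joint yellow_lever above 1.49 rad and distance between lock_pin and yellow_eye above 0.02 m), for 0.2 s.
2. the pin is through the lever's eye and the bracket, fully home (value of joint yellow_lever above 1.49 rad and x of pin_tip in the frame of yellow_lock_hole between -0.011 and 0.011 m and y of pin_tip in the frame of yellow_lock_hole between -0.011 and 0.011 m and z of lock_pin in the frame of yellow_lock_hole below 0.0165 m and z of pin_tip in the frame of yellow_lock_hole below -0.04 m and distance between lock_pin and yellow_eye below 0.009 m and angle between the z axis of lock_pin and the z axis of yellow_lock_hole, either way round below 0.2 rad), for 0.2 s.
At the end, for the whole second after the job is handed in: Yellow lever at its closed stop (above 1.49 rad); pin through eye and bracket, at rest: collar within about 5 mm of the lever's face, tip at least 40 mm past the bracket's top and within 11 mm of the hole axis, leaning under 0.2 rad from it; blue lever not moved (eye within 12 mm) (all of step 2 and linear speed of lock_pin below 0.02 m/s and distance of blue_eye from where it was at the start of the episode below 0.012 m); the robot touches nothing.
It fails at once if the blue lever is moved (distance of blue_eye from where it was at the start of the episode above 0.015 m).
It fails at once if a bottle, vial, jar or the beaker is pushed away or knocked over (distance of any of beaker, amber_bottle, jar, vial_a, vial_b from where it was at the start of the episode above 0.03 m or angle between any of beaker, amber_bottle, jar, vial_a, vial_b's own z axis and vertical above 0.5 rad).
It also fails if it takes over 64 s, if anything falls off the work surface, if the arm or the gripper's body presses on something with over 40 N, if the wrist force passes 120 N, or if a joint passes its speed limit or range.

## Robot

A 6-joint arm with a two-finger parallel gripper is mounted at the origin on the work surface. World frame = base frame: x ahead of the robot, y to its left, z up, the work surface at z = 0. Lengths are in m, angles in degrees, forces in N, time in s.
With the tool pointing down it reaches from about 0.375 to 0.9 m from the base axis. Payload 3.1 kg.
Tool frame: the origin (TCP) lies on the centre line of the jaws, within the pads' length; the fingertips stand 25 mm ahead of it and the grasp point (between the pads) lies 6 mm ahead of it; y points along the fingers, x is the direction in which the jaws open and shut, and the axes are right-handed (so a half turn about y gives the same grasp; the last joint's range is limited). The gripper opens to 87 mm and grips with 3 to 60 N. Pads are 19 mm wide; open, the fingers measure 117 mm over their backs; the gripper's body (75 mm by 190 mm) begins 51 mm behind the grasp point.
Start: joints at [53.6, 30.224, 82.088, -0, 67.689, -10.227], TCP at [0.276, 0.561, 0.215] pointing down, gripper open.
Joint ranges: [-176.69, 176.69], [-43.24, 126.21], [12.49, 139.97], [-82, 262], [0, 151.66], [-163.58, 163.58]. Speed limits (degrees/s): [159.86, 159.86, 180, 180, 180, 180].

## Interface

Orientations are given as a 3x3 rotation matrix whose columns are the frame's x, y, z axes.
In Python, from rig import * gives the robot as it stands.
- The arm moves only by the tool play_rows, never from a script. Its argument "commands" is a list of rows, each a list of 2 entries, a list of its own where there are three numbers: the shift along the world's x, y, z in m, then the turn, a rotation vector about the world's x, y, z in rad. A call has 1 to 10 rows; each row is the pose to reach, as a shift and turn from the pose commanded when the call began; what a row does not reach only later rows make up. A row lasts 1/8 s, in which the tool goes at most 62.5 mm and 10.7 degrees, less where a joint would pass 70% of its speed; a pose out of reach is approached as far as the arm can. A call with a gripper value outside its range is refused whole. "gripper" is the finger opening in m, from 0 to 0.087, set as the call begins (left out, the last holds). The fingers move at their own pace and stop on an object; the grip force is fixed at half the most. Time passes only in rows, so rows that repeat a pose let the fingers close. It gives the time, the measured TCP pose, the force and the opening at its end, in the units of the state.
- read_state(): the state, without advancing time (a new reading comes with each control period).
- capture(name): name is "side" or "top"; returns a dict with "frame" (400x640x3 uint8, red, green, blue), "depth" (400x640 float32, m along the optical axis (not along the pixel's ray), 0 where there is no reading), "mtx" (3x3 intrinsics, pixels), "cam_to_world" (4x4, takes a point from camera to world coordinates). Camera axes: x right, y down, z forward; pixel columns grow to the right and rows downward; lengths in m; the calibration is good to about 2 mm. A picture is of the moment at which its call begins.
- hand_in(): hands the job in, once; it reports no verdict.
The state is a dict: "time_s": time; "joint_positions": joint angles; "qvel": joint speeds; "tau": joint torques, N m; "position": TCP position; "tcp_rot": TCP orientation; "force": force on the tool from outside, world axes, zero at the start; "moment": the same for the moment, N m; "opening": opening from 0.0 (shut) to 1.0 (fully open).
Only numpy, scipy, OpenCV 4.12 (cv2) and the standard library are available. Lean on these libraries where they do the work, as an engineer would, in place of code of your own. Each camera call takes 0.05 s, during which the arm holds its last target. There are 200 camera calls.

## Working session

There is one attempt and no reset: what is moved stays moved. The work goes in short steps, Python scripts to look and compute and a tool call to move; the robot and the scene stay as the last step left them, time stands still between calls to the robot, and variables do not carry over. Pictures are saved under pics/ and viewed, about 8 in all and at most 12, crops included, and the job is handed in when it is done.

Besides the shell and the picture viewer there is one more tool, called as name(argument=value, ...), one argument or row to a line, values as JSON. play_rows: Moves the arm, as the interface text tells. Its arguments: {"type":"object","properties":{"commands":{"type":"array"},"gripper":{"type":"number"}},"required":["commands"]}

```bash
ls; mkdir -p pics; cat > h.py <<'E'
from rig import *
import numpy as np, cv2
def shot(n,fn=None):
    c=capture(n); 
    if fn: cv2.imwrite('pics/'+fn,c['frame'][:,:,::-1])
    np.savez('last_'+n,**c); return c
def world(c):
    K=c['mtx'];d=c['depth'];h,w=d.shape
    u,v=np.meshgrid(np.arange(w),np.arange(h))
    P=np.stack([(u-K[0,2])/K[0,0]*d,(v-K[1,2])/K[1,1]*d,d],-1)
    T=c['cam_to_world'];return P@T[:3,:3].T+T[:3,3]
def ray(c,u,v,z):
    K=c['mtx'];T=c['cam_to_world'];r=T[:3,:3]@np.array([(u-K[0,2])/K[0,0],(v-K[1,2])/K[1,1],1.]);o=T[:3,3]
    return o+r*(z-o[2])/r[2]
E
python3 - <<'E'
from h import *
a=shot('top','top1.png');b=shot('side','side1.png')
for c in(a,b):print(c['cam_to_world'].round(3),c['mtx'].round(1))
print(read_state())
E
```

```text
pics
[[ 0.012 -0.987  0.158  0.249]
 [-1.    -0.01   0.013  0.007]
 [-0.011 -0.158 -0.987  1.891]
 [ 0.     0.     0.     1.   ]] [[516.9   0.  322.6]
 [  0.  516.9 195.8]
 [  0.    0.    1. ]]
[[ 0.866 -0.361  0.347  0.221]
 [-0.501 -0.629  0.595 -0.538]
 [ 0.003 -0.688 -0.725  0.816]
 [ 0.     0.     0.     1.   ]] [[373.4   0.  315.2]
 [  0.  373.4 197.6]
 [  0.    0.    1. ]]
{'time_s': 0.1, 'joint_positions': array([ 5.36014706e+01,  3.02731071e+01,  8.21493373e+01, -1.87082955e-03,
        6.76900435e+01, -1.02251414e+01]), 'qvel': array([-0.06419322, -0.05245087, -0.22303504,  0.08459404, -0.03465462,
       -0.08106416]), 'tau': array([ 3.22654132e-04, -4.40979373e+01, -1.77154112e+01,  6.35299576e-02,
        5.33458369e-02, -3.31022829e-05]), 'position': array([0.27523162, 0.56037743, 0.2144736 ]), 'tcp_rot': array([[ 4.41076802e-01, -1.14069370e-03, -8.97468637e-01],
       [ 8.97467270e-01, -1.59818911e-03,  4.41078161e-01],
       [-1.93745968e-03, -9.99998072e-01,  3.18811127e-04]]), 'force': array([0.36962611, 0.06876228, 0.22471357]), 'moment': array([ 0.03715317, -0.01298566,  0.00750201]), 'opening': 0.9993632652802464}
```

View pics/top1.png

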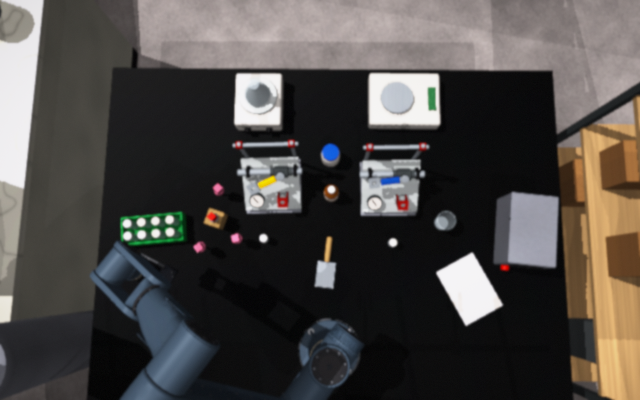

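View pics/side1.png

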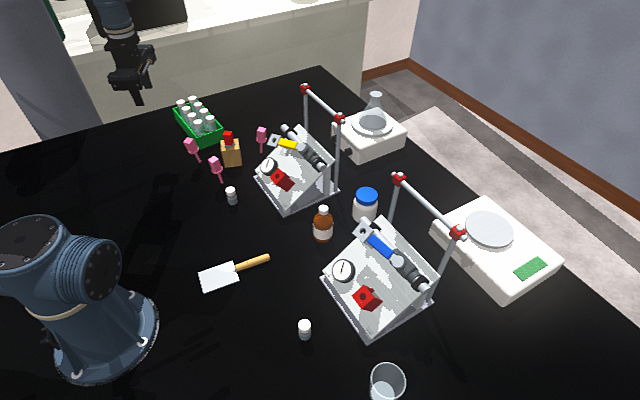

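The top view shows the yellow-levered stand at (272,185), the blue stand at (390,187) and the wooden holder with a red head at (212,217). The pink look-alikes are at (218,189), (237,238) and (199,247). Pin candidates are therefore the red head at (212,217) in the wooden block and the three pink ones standing on the table. Only the red one in the holder fits, and I'll confirm it in a crop.

```bash
cat > m1.py <<'E'
from h import *
a=dict(np.load('last_top.npz'));b=dict(np.load('last_side.npz'))
for n,c in(('top',a),('side',b)):
    f=c['frame'].astype(int);W=world(c);R,G,B=f[...,0],f[...,1],f[...,2]
    hsv=cv2.cvtColor(c['frame'],cv2.COLOR_RGB2HSV).astype(int);H,S,V=[hsv[...,i] for i in range(3)]
    masks={'red':((H<6)|(H>174))&(S>190)&(V>90),'yel':(H>22)&(H<34)&(S>150)&(V>100),'wood':(H>8)&(H<22)&(S>70)&(V>80),'blue':(H>105)&(H<125)&(S>150)&(V>100)}
    for k,m in masks.items():
        nn,l,st,ce=cv2.connectedComponentsWithStats(m.astype(np.uint8))
        for i in range(1,nn):
            if st[i,4]<8: continue
            p=W[l==i];p=p[np.isfinite(p).all(1)]
            if not(0.3<np.median(p[:,0])<1.1 and abs(np.median(p[:,1]))<.6):continue
            print(n,k,st[i,4],ce[i].round(1),np.median(p,0).round(3),p.min(0).round(3),p.max(0).round(3))
t=a['frame'][130:260,180:310];s=b['frame'][75:225,180:350]
cv2.imwrite('pics/crop1.png',np.hstack([cv2.resize(t,(390,390),interpolation=cv2.INTER_CUBIC),cv2.resize(s,(400,390),interpolation=cv2.INTER_CUBIC)])[:,:,::-1])
E
python3 m1.py
```

```text
top red 8 [369.  149.8] [ 0.661 -0.119  0.266] [ 0.659 -0.13   0.258] [ 0.662 -0.113  0.273]
top red 46 [282.6 201.3] [0.514 0.166 0.111] [0.5   0.154 0.092] [0.523 0.185 0.124]
top red 55 [402.2 204. ] [ 0.51  -0.246  0.11 ] [ 0.494 -0.264  0.095] [ 0.522 -0.23   0.125]
top red 43 [211.4 216.2] [0.458 0.415 0.115] [0.448 0.403 0.095] [0.47  0.429 0.126]
top yel 120 [266.8 181.4] [0.571 0.219 0.169] [0.553 0.19  0.096] [0.599 0.25  0.184]
top wood 103 [329.5 193.2] [0.545 0.008 0.077] [ 0.531 -0.018 -0.007] [0.579 0.03  0.096]
top wood 227 [214.1 217.9] [0.456 0.414 0.069] [ 0.424  0.381 -0.008] [0.501 0.472 0.123]
top wood 157 [327.5 248.6] [0.354 0.01  0.016] [ 0.249 -0.001 -0.007] [0.403 0.024 1.891]
top blue 227 [330.3 151.4] [0.699 0.005 0.089] [ 0.249 -0.028 -0.011] [0.752 0.036 1.891]
top blue 106 [390.1 180. ] [ 0.578 -0.197  0.179] [ 0.249 -0.225  0.149] [0.599 0.007 1.891]
side red 27 [304.5  87.9] [0.666 0.29  0.271] [0.663 0.285 0.255] [0.682 0.305 0.274]
side red 23 [339.5 116.3] [0.675 0.121 0.272] [0.67  0.115 0.269] [0.691 0.136 0.274]
side red 122 [227.8 137.2] [0.45
[... 466 characters left out ...]
.213 0.168] [0.551 0.182 0.002] [0.657 0.438 0.179]
side wood 9 [149.3  59.9] [0.325 0.59  0.309] [0.318 0.583 0.303] [0.328 0.592 0.31 ]
side wood 422 [231.3 154.3] [0.452 0.389 0.046] [ 0.221 -0.538 -0.002] [0.52  0.527 0.816]
side wood 285 [322.8 221.4] [ 0.548 -0.016  0.077] [ 0.531 -0.03  -0.002] [0.579 0.071 0.101]
side wood 28 [320.4 239.7] [ 0.539 -0.021  0.01 ] [ 0.532 -0.03   0.002] [0.555 0.001 0.016]
side wood 176 [252.6 262.9] [ 0.352 -0.001  0.016] [ 0.221 -0.538  0.001] [0.398 0.021 0.816]
side blue 328 [366.3 195.2] [ 0.694 -0.004  0.089] [ 0.221 -0.538 -0.001] [0.775 0.099 0.816]
side blue 280 [379.8 246. ] [ 0.574 -0.204  0.177] [ 0.563 -0.234  0.161] [ 0.587 -0.165  0.186]
```

View pics/crop1.png

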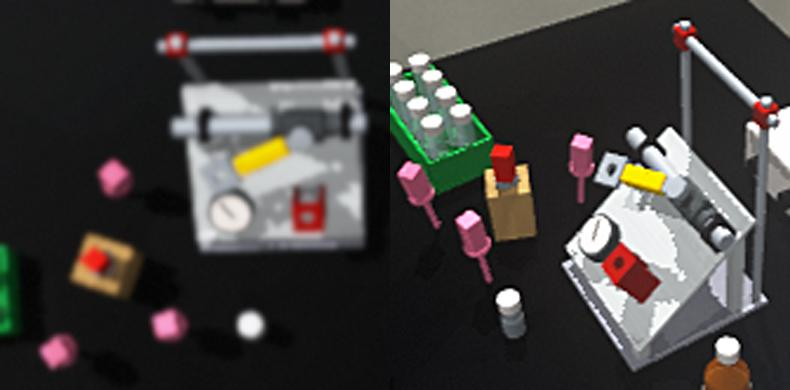

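The crop confirms the red square head in the wooden holder; the others are pink pins. Next I'll fit the panel.

```bash
cat > m2.py <<'E'
from h import *
t=np.radians(35)
for n in('top','side'):
    c=dict(np.load(f'last_{n}.npz'));W=world(c);hsv=cv2.cvtColor(c['frame'],cv2.COLOR_RGB2HSV).astype(int)
    P=W.reshape(-1,3);ok=(c['depth'].ravel()>0)&(abs(P[:,0]-.57)<.16)&(abs(P[:,1]-.205)<.16)&(P[:,2]>.02)
    f=c['frame'].reshape(-1,3).astype(int)
    gray=ok&(f.max(1)-f.min(1)<30)&(f.max(1)>90)
    o=np.array([.569,.2,.087])
    ax=np.array([np.cos(t),0,np.sin(t)]);yaw=np.radians(3)
    def frame(yaw):
        cx,sx=np.cos(yaw),np.sin(yaw);Rz=np.array([[cx,-sx,0],[sx,cx,0],[0,0,1]])
        return Rz@np.array([[np.cos(t),0,-np.sin(t)],[0,1,0],[np.sin(t),0,np.cos(t)]])
    for it in range(6):
        R=frame(yaw);q=(P-o)@R
        m=gray&(abs(q[:,2])<(.02 if it<2 else .008))&(abs(q[:,0])<.1)&(abs(q[:,1])<.1)
        A=np.c_[q[m][:,:2],np.ones(m.sum())];s=np.linalg.lstsq(A,q[m][:,2],rcond=None)[0]
        nrm=R@np.array([-s[0],-s[1],1]);nrm/=np.linalg.norm(nrm)
        o=o+R[:,2]*s[2];yaw=np.arctan2(-nrm[1],-nrm[0])
    print(n,'yaw',np.degrees(yaw),'tilt',np.degrees(np.arccos(nrm[2])),m.sum(),'o',o)
    # outline in panel plane: rays to plane
    R=frame(yaw);K=c['mtx'];T=c['cam_to_world']
    def toplane(uv,h):
        r=np.c_[(uv[:,0]-K[0,2])/K[0,0],(uv[:,1]-K[1,2])/K[1,1],np.ones(len(uv))]@T[:3,:3].T
        d=((o-T[:3,3])@R[:,2]+h)/(r@R[:,2]);return (T[:3,3]+r*d[:,None]-o)@R
    m2=(m).reshape(c['depth'].shape).astype(np.uint8)
    ys,xs=np.nonzero(m2);q=toplane(np.c_[xs,ys].astype(float),0)
    print(' minAreaRect',cv2.minAreaRect((q[:,:2]*1000).astype(np.float32)))
    red=(((hsv[...,0]<6)|(hsv[...,0]>174))&(hsv[...,1]>150)&(hsv[...,2]>60)).ravel()
    q=(P-o)@R
    for nm,mm,h in(('bracket',red&ok&(abs(q[:,2]-.058)<.006),.058),('yellow',ok&(hsv[...,0].ravel()>22)&(hsv[...,0].ravel()<34)&(hsv[...,1].ravel()>130)&(q[:,2]>.05),.073)):
        ys,xs=np.nonzero(mm.reshape(c['depth'].shape));k=toplane(np.c_[xs,ys].astype(float),h)
        print(' ',nm,mm.sum(),np.median(q[mm][:,2]),cv2.minAreaRect((k[:,:2]*1000).astype(np.float32)),k.mean(0))
    print('  clamps',)
c=dict(np.load('last_side.npz'))
E
python3 m2.py
```

```text
top yaw 2.4437715986582402 tilt 35.13075959573879 1408 o [0.57179196 0.20019531 0.08300168]
 minAreaRect ((5.509613037109375, 6.4530792236328125), (186.78956604003906, 192.7042694091797), 89.66272735595703)
  bracket 66 0.05811335762558831 ((-34.05667495727539, -28.181854248046875), (31.426910400390625, 35.68113327026367), 86.45684051513672) [-0.03494586 -0.02780446  0.058     ]
  yellow 121 0.07166077988522263 ((51.04227066040039, 19.238407135009766), (24.015933990478516, 64.71691131591797), 26.073881149291992) [0.05068276 0.01953744 0.073     ]
  clamps
side yaw 2.309890107807922 tilt 34.91800276878907 2098 o [0.57208491 0.20020635 0.08258348]
 minAreaRect ((3.7788848876953125, 3.0596694946289062), (197.78846740722656, 191.49215698242188), 89.77021026611328)
  bracket 131 0.05773856628142035 ((-37.085609436035156, -33.03535842895508), (39.47816467285156, 36.49415969848633), 88.66241455078125) [-0.03767687 -0.03328996  0.058     ]
  yellow 136 0.07208404429945425 ((45.38630676269531, 11.764150619506836), (23.779813766479492, 65.53394317626953), 24.720762252807617) [0.04610108 0.01137279 0.073     ]
  clamps
```

```bash
cat > geo.py <<'E'
from h import *
from scipy.spatial.transform import Rotation as Ro
t=np.radians(35);yaw=np.radians(2.37)
Rz=Ro.from_euler('z',yaw).as_matrix()
R=Rz@np.array([[np.cos(t),0,-np.sin(t)],[0,1,0],[np.sin(t),0,np.cos(t)]])
o=np.array([.57208,.20021,.0826])+R@np.array([.0085,.008,0])
def pan(x,y,z): return o+R@(np.array([x,y,z])/1000)
def toolR(deg): # lever angle deg -> tool rot (x perpendicular to lever, y=-n)
    a=np.radians(deg-90)
    x=R@np.array([-np.sin(a),np.cos(a),0]);y=-R[:,2];return np.c_[x,y,np.cross(x,y)]
def delta(p,M=None):
    s=read_state();d=p-s['position']
    r=np.zeros(3) if M is None else Ro.from_matrix(M@s['tcp_rot'].T).as_rotvec()
    return d.round(4),r.round(4),np.degrees(np.linalg.norm(r)).round(1)
def levpt(deg,r,out):
    a=np.radians(deg);return pan(60-r*np.sin(a),-40+r*np.cos(a),out)
E
python3 - <<'E'
from geo import *
print('o',o,'hole',pan(-45,-40,58))
for n in('top','side'):
    c=dict(np.load(f'last_{n}.npz'));K=c['mtx'];T=np.linalg.inv(c['cam_to_world'])
    def px(p):
        q=T[:3,:3]@p+T[:3,3];q=K@q;return (q[:2]/q[2])
    im=cv2.resize(c['frame'][:,:,::-1],None,fx=5,fy=5,interpolation=cv2.INTER_CUBIC)
    def poly(pts,col):cv2.polylines(im,[np.int32([(px(pan(*p))+.5)*5 for p in pts])],True,col,1)
    poly([(100,100,0),(100,-100,0),(-100,-100,0),(-100,100,0)],(0,255,0))
    poly([(-45+18,-22,58),(-27,-58,58),(-63,-58,58),(-63,-22,58)],(255,255,0))
    a=np.radians(25)
    for r in(0,18,50,83,105):
        p=(60-r*np.sin(a),-40+r*np.cos(a),73 if r<90 else 69);cv2.circle(im,tuple(np.int32((px(pan(*p))+.5)*5)),4,(255,0,255),1)
    q=(px(pan(0,0,30))*5).astype(int);cv2.imwrite(f'pics/ov_{n}.png',cv2.resize(im[q[1]-300:q[1]+250,q[0]-250:q[0]+250],(390,430)))
cv2.imwrite('pics/ov.png',np.hstack([cv2.imread('pics/ov_top.png'),cv2.imread('pics/ov_side.png')]))
print('above',delta(levpt(25,52,150),toolR(25)),'at',delta(levpt(25,52,77),toolR(25)))
E
```

```text
o [0.57870602 0.20849109 0.0874754 ] hole [0.51029083 0.16562528 0.10917528]
above (array([ 0.2483, -0.347 ,  0.0177]), array([ 0.2197, -0.5829, -0.6158]), np.float64(50.2)) at (array([ 0.2902, -0.3453, -0.0421]), array([ 0.2197, -0.5829, -0.6158]), np.float64(50.2))
```

View pics/ov.png

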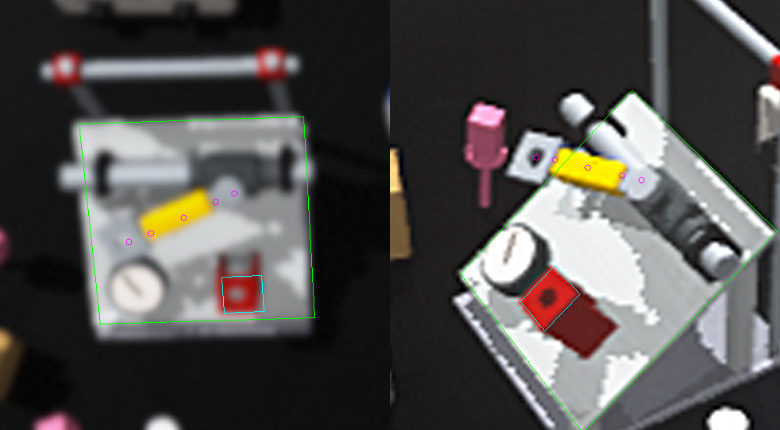

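The side overlay fits the panel, bracket and lever (lever at about 25°). The top view is about 1 px off. Moving above the lever now.

play_rows(
  commands=[
    [[0.12,-0.175,0.05],[0.11,-0.29,-0.31]],
    [[0.12,-0.175,0.05],[0.11,-0.29,-0.31]],
    [[0.12,-0.175,0.05],[0.11,-0.29,-0.31]],
    [[0.12,-0.175,0.05],[0.11,-0.29,-0.31]],
    [[0.248,-0.347,0.018],[0.2197,-0.5829,-0.6158]],
    [[0.248,-0.347,0.018],[0.2197,-0.5829,-0.6158]],
    [[0.248,-0.347,0.018],[0.2197,-0.5829,-0.6158]],
    [[0.248,-0.347,0.018],[0.2197,-0.5829,-0.6158]],
    [[0.248,-0.347,0.018],[0.2197,-0.5829,-0.6158]],
    [[0.248,-0.347,0.018],[0.2197,-0.5829,-0.6158]],
  ],
  gripper=0.036,
)

```text
time_s: 1.35
position: [0.5232, 0.2141, 0.2332]
tcp_rot: [[0.724, 0.574, -0.383], [0.453, 0.024, 0.891], [0.521, -0.818, -0.242]]
force: [-0.2, 0.3, -0.4]
opening: 0.416
```

```bash
python3 - <<'E'
from geo import *
s=read_state();print(s['joint_positions'].round(1),s['force'].round(1),s['opening'])
print('above',delta(levpt(25,52,150),toolR(25)),'at',delta(levpt(25,52,77),toolR(25)))
b=shot('side');im=b['frame'][60:220,190:390];cv2.imwrite('pics/s2.png',cv2.resize(im,(750,600),interpolation=cv2.INTER_CUBIC)[:,:,::-1])
E
```

```text
[ 14.9  17.  115.2 -28.4  15.2  12.9] [-0.2  0.3 -0.4] 0.4162814977695633
above (array([ 0.0003, -0.0007, -0.001 ]), array([-0.0005,  0.0013, -0.0003]), np.float64(0.1)) at (array([ 0.0422,  0.001 , -0.0608]), array([-0.0005,  0.0013, -0.0003]), np.float64(0.1))
```

View pics/s2.png

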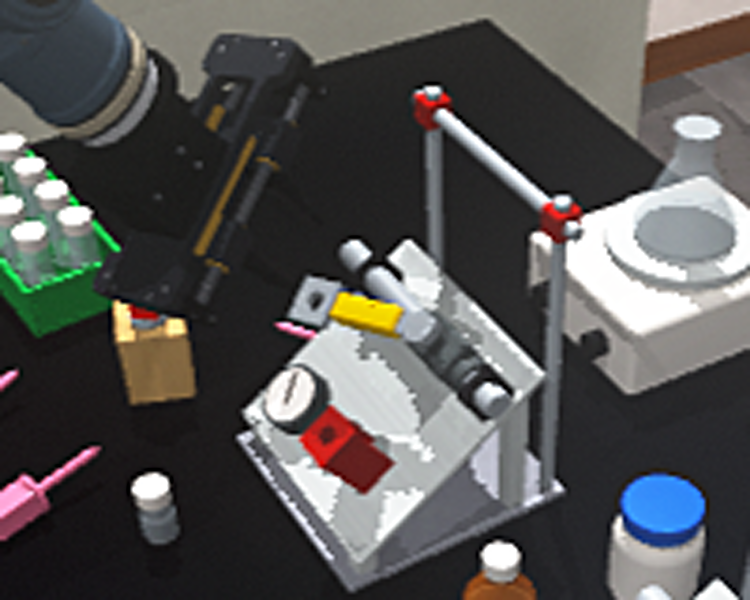

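```bash
python3 - <<'E'
from geo import *
c=dict(np.load('last_side.npz'));K=c['mtx'];T=np.linalg.inv(c['cam_to_world'])
s=read_state();M=s['tcp_rot'];p=s['position']
for l in((0,0,0),(0,.025,0),(.03,.025,0),(-.03,.025,0),(.095,-.05,0),(-.095,-.05,0),(0,-.05,.037),(0,-.05,-.037)):
    w=p+M@np.array(l);q=K@(T[:3,:3]@w+T[:3,3]);uv=q[:2]/q[2];print(l,((uv-[190,60])*3.75).round(),w.round(3),(world(c)[int(uv[1]),int(uv[0])]).round(3))
E
```

```text
(0, 0, 0) [301. 256.] [0.523 0.215 0.233] [ 0.644  0.517 -0.   ]
(0, 0.025, 0) [321. 273.] [0.537 0.215 0.213] [ 0.65   0.488 -0.002]
(0.03, 0.025, 0) [338. 236.] [0.559 0.229 0.229] [0.69  0.529 0.003]
(-0.03, 0.025, 0) [303. 310.] [0.516 0.202 0.197] [0.539 0.267 0.146]
(0.095, -0.05, 0) [316.  96.] [0.563 0.256 0.324] [0.546 0.218 0.349]
(-0.095, -0.05, 0) [196. 345.] [0.426 0.17  0.225] [ 0.503  0.442 -0.001]
(0, -0.05, 0.037) [220. 212.] [0.48  0.246 0.265] [0.457 0.179 0.314]
(0, -0.05, -0.037) [296. 226.] [0.509 0.18  0.283] [0.529 0.231 0.247]
```

```bash
python3 - <<'E'
from geo import *
s=read_state();M=s['tcp_rot'];p=s['position']
a=shot('top')
for n in('side','top'):
    c=dict(np.load(f'last_{n}.npz'));W=world(c).reshape(-1,3);ok=c['depth'].ravel()>0
    q=(W-p)@M
    m=ok&(abs(q[:,0])<.15)&(abs(q[:,2])<.15)&(q[:,1]>-.2)&(q[:,1]<.05)&(W[:,2]>.12)&(c['frame'].reshape(-1,3).max(1)<110)
    q=q[m]*1000
    print(n,len(q))
    for lo in range(-200,50,25):
        k=q[(q[:,1]>=lo)&(q[:,1]<lo+25)]
        if len(k)>3: print(lo,len(k),np.percentile(k[:,0],[2,50,98]).round(),np.percentile(k[:,2],[2,50,98]).round())
E
```

```text
side 2980
-200 456 [-50. -28.  30.] [-39. -26.  30.]
-175 224 [-51. -33.  13.] [-39. -24.  22.]
-150 341 [-51. -22.  14.] [-27. -23.  15.]
-125 1266 [-95.  -4.  91.] [-40. -23.  31.]
-100 480 [-87.  16.  82.] [-41. -35.  25.]
-75 58 [-32.  22.  30.] [-15. -11.   5.]
-50 88 [-30.  18.  30.] [-14. -11.   5.]
-25 67 [-28.  17.  26.] [-15. -11.  10.]
top 1126
-200 147 [-42.  21.  39.] [-35. -25.  27.]
-175 29 [-47. -20.  19.] [-35. -32. -20.]
-150 60 [-69.  16.  88.] [-28. -18.  24.]
-125 650 [-90.  45.  97.] [-36. -11.  35.]
-100 219 [-78.  28.  90.] [-36. -26.  37.]
-75 4 [-26. -21.  80.] [-9. -8. -6.]
-50 9 [-24. -17. -13.] [-8. -5.  3.]
-25 8 [-26. -18.  23.] [-8. -6.  6.]
```

```bash
python3 - <<'E'
from geo import *
s=read_state();M=s['tcp_rot'];p=s['position']
for n in('side','top'):
    c=dict(np.load(f'last_{n}.npz'));W=world(c).reshape(-1,3);ok=c['depth'].ravel()>0
    q=(W-p)@M
    m=ok&(abs(q[:,0])<.04)&(abs(q[:,2])<.02)&(q[:,1]>-.12)&(q[:,1]<.045)
    uv=np.array(np.unravel_index(np.nonzero(m)[0],c['depth'].shape)).T[:,::-1]
    f=c['frame'].reshape(-1,3)[m];q=q[m]*1000
    for lo in range(-120,45,10):
        k=(q[:,1]>=lo)&(q[:,1]<lo+10)
        if k.any(): print(n,lo,k.sum(),np.percentile(q[k,0],[2,50,98]).round(),np.percentile(q[k,2],[2,50,98]).round(),np.median(f[k],0),uv[k].mean(0).round())
c=dict(np.load('last_side.npz'))
im=c['frame'][90:150,235:295];cv2.imwrite('pics/s3.png',cv2.resize(np.clip(im.astype(int)*3,0,255).astype(np.uint8),(600,600),interpolation=cv2.INTER_CUBIC)[:,:,::-1])
E
```

```text
side -120 13 [22. 35. 40.] [-20.  17.  18.] [43. 43. 39.] [246.  91.]
side -110 17 [33. 37. 39.] [-18.  16.  20.] [82. 66. 39.] [248.  93.]
side -100 7 [24. 34. 40.] [-11.   7.  14.] [40. 43. 45.] [251.  95.]
side -90 6 [22. 22. 23.] [-16. -11.  -2.] [32. 31. 31.] [257. 104.]
side -80 6 [22. 22. 22.] [-8.  0.  5.] [24.5 24.  24. ] [256. 105.]
side -70 13 [21. 25. 30.] [-14. -12.   2.] [27. 26. 26.] [262. 107.]
side -60 40 [-32.  19.  30.] [-15. -11.   1.] [29. 29. 28.] [261. 116.]
side -50 42 [-31.  18.  30.] [-14. -11.   7.] [30. 29. 29.] [263. 119.]
side -40 32 [-29.  18.  28.] [-15. -11.   4.] [30.  29.5 29.5] [265. 122.]
side -30 35 [-28.  18.  26.] [-14. -10.   5.] [30. 29. 30.] [267. 123.]
side -20 35 [-28. -20.  26.] [-15. -11.   8.] [30. 29. 28.] [268. 127.]
side -10 13 [-28.  17.  24.] [-14. -10.  10.] [30. 30. 29.] [270. 127.]
top -120 34 [14. 23. 39.] [-19.  -1.  19.] [54. 45. 39.] [259. 203.]
top -110 39 [11. 31. 39.] [-11.   6.  18.] [33. 30. 30.] [256. 200.]
top -100 15 [-11.  33.  40.] [-19.   5.  17.] [24. 24. 29.] [257. 199.]
top -90 2 [-22. -22. -21.] [-20. -19. -18.] [46.5 41.5 35.5] [272. 208.]
top -80 1 [-22. -22. -22.] [-16. -16. -16.] [48. 45. 43.] [271. 207.]
top -60 3 [-26. -26. -17.] [-9. -7. -6.] [27. 27. 26.] [269. 205.]
top -50 6 [-24. -19. -15.] [-8. -6. -5.] [22.5 21.  22.5] [269. 203.]
top -40 1 [-17. -17. -17.] [0. 0. 0.] [19. 18. 19.] [267. 201.]
top -30 3 [-17. -14. -13.] [-1.  1.  3.] [23. 23. 23.] [267. 200.]
top -20 5 [-25. -17.  30.] [-9. -8.  6.] [54. 54. 31.] [266. 194.]
top -10 3 [-26. -24. -16.] [-8. -7. -6.] [79. 81. 82.] [270. 198.]
```

View pics/s3.png

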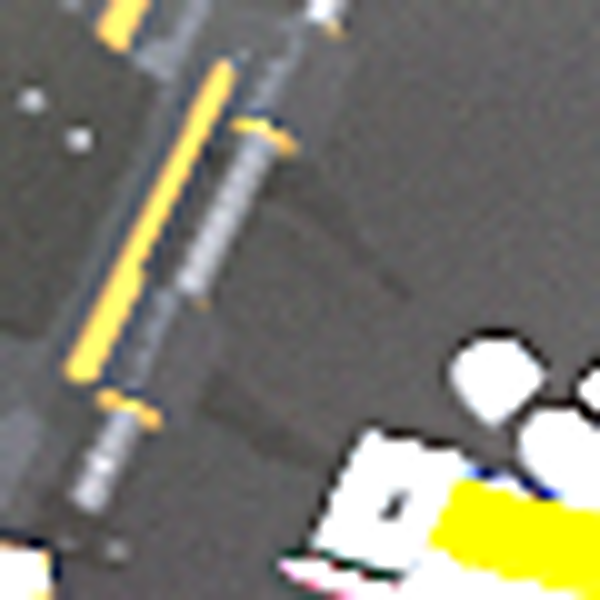

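```bash
python3 - <<'E'
from geo import *
c=dict(np.load('last_side.npz'));K=c['mtx'];T=np.linalg.inv(c['cam_to_world'])
im=cv2.imread('pics/side1.png');M=np.array([[.441,-.001,-.897],[.897,-.0016,.441],[-.002,-1,0]]);p=np.array([.2752,.5604,.2145])
f=6;im=cv2.resize(np.clip(im[20:120,90:190].astype(int)*3,0,255).astype(np.uint8),None,fx=f,fy=f,interpolation=cv2.INTER_CUBIC)
for y,col in((.025,(0,0,255)),(0,(0,255,0)),(-.003,(255,0,0)),(-.045,(255,255,0))):
  for x in(-.0585,-.0435,.0435,.0585):
    w=p+M@np.array([x,y,0]);q=K@(T[:3,:3]@w+T[:3,3]);uv=q[:2]/q[2];cv2.circle(im,tuple(((uv-[90,20]+.5)*f).astype(int)),4,col,1);print(x,y,uv.round(1))
cv2.imwrite('pics/s4.png',im)
E
```

```text
-0.0585 0.025 [142.8 116.2]
-0.0435 0.025 [144.1 113.2]
0.0435 0.025 [151.   97.3]
0.0585 0.025 [152.2  94.7]
-0.0585 0 [139.9 108.8]
-0.0435 0 [141.2 105.9]
0.0435 0 [148.5  90.1]
0.0585 0 [149.6  87.5]
-0.0585 -0.003 [139.6 107.9]
-0.0435 -0.003 [140.9 105. ]
0.0435 -0.003 [148.1  89.2]
0.0585 -0.003 [149.3  86.6]
-0.0585 -0.045 [134.5  94.8]
-0.0435 -0.045 [135.9  91.9]
0.0435 -0.045 [143.6  76.4]
0.0585 -0.045 [144.8  73.9]
```

View pics/s4.png

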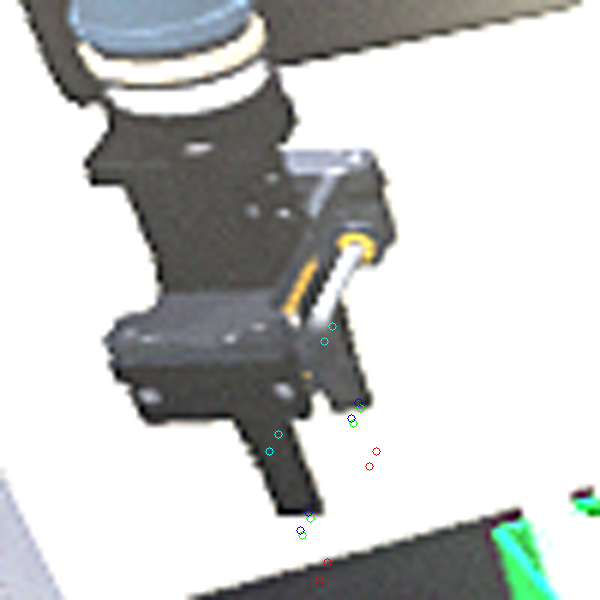

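The pictures show the real fingertips about 30 mm short of the stated position: they end near tool y ≈ -4 mm, not +25 mm. The body is shifted by the same amount. I'll trust what I see, go in by stages and re-measure.

play_rows(
  commands=[
    [[0.042,0.001,-0.0605],[0,0,0]],
    [[0.042,0.001,-0.0605],[0,0,0]],
    [[0.042,0.001,-0.0605],[0,0,0]],
    [[0.042,0.001,-0.0605],[0,0,0]],
  ],
)

```text
time_s: 1.95
position: [0.5651, 0.2158, 0.1736]
tcp_rot: [[0.722, 0.575, -0.384], [0.454, 0.025, 0.891], [0.522, -0.818, -0.243]]
force: [0.8, -0.2, 0.7]
opening: 0.414
```

```bash
cat > tip.py <<'E'
from geo import *
def tips(n='side',show=True):
    c=shot(n);s=read_state();M=s['tcp_rot'];p=s['position']
    W=world(c).reshape(-1,3);q=(W-p)@M*1000;f=c['frame'].reshape(-1,3).astype(int)
    m=(c['depth'].ravel()>0)&(abs(q[:,0])<60)&(abs(q[:,2])<20)&(q[:,1]>-60)&(q[:,1]<45)&(f.max(1)<60)
    k=q[m]
    for sg in(-1,1):
        a=k[np.sign(k[:,0])==sg]
        if len(a): print(n,'finger',sg,len(a),'x',np.percentile(a[:,0],[5,50,95]).round(1),'ymax',np.sort(a[:,1])[-5:].round(1),'z',np.percentile(a[:,2],[5,95]).round(1))
    return c
if __name__=='__main__':
    tips();tips('top')
    s=read_state();print(s['force'].round(1),s['position'].round(4),'panel',((s['position']-o)@R*1000).round(1))
E
python3 tip.py; python3 - <<'E'
from geo import *
c=dict(np.load('last_side.npz'));im=c['frame'][100:160,240:320];cv2.imwrite('pics/s5.png',cv2.resize(np.clip(im.astype(int)*2,0,255).astype(np.uint8),(800,600),interpolation=cv2.INTER_CUBIC)[:,:,::-1])
E
```

```text
side finger -1 51 x [-30.3 -26.7 -21. ] ymax [-13.7 -11.2 -10.9  -8.3  -6.9] z [-13.1   6. ]
side finger 1 83 x [16.9 19.4 26.2] ymax [-11.6 -10.3 -10.   -9.1  -8. ] z [-13.3   5.6]
top finger -1 11 x [-24.1 -17.4 -14.1] ymax [-37.6 -32.2 -25.6 -22.9 -14.2] z [-8.3  2.5]
top finger 1 4 x [10.1 10.7 27.3] ymax [-16.1  35.1  37.7  42.9] z [-19.4  -0.1]
[ 0.  -0.1 -0.3] [0.5653 0.2156 0.1741] panel [39.   7.6 78.5]
```

View pics/s5.png

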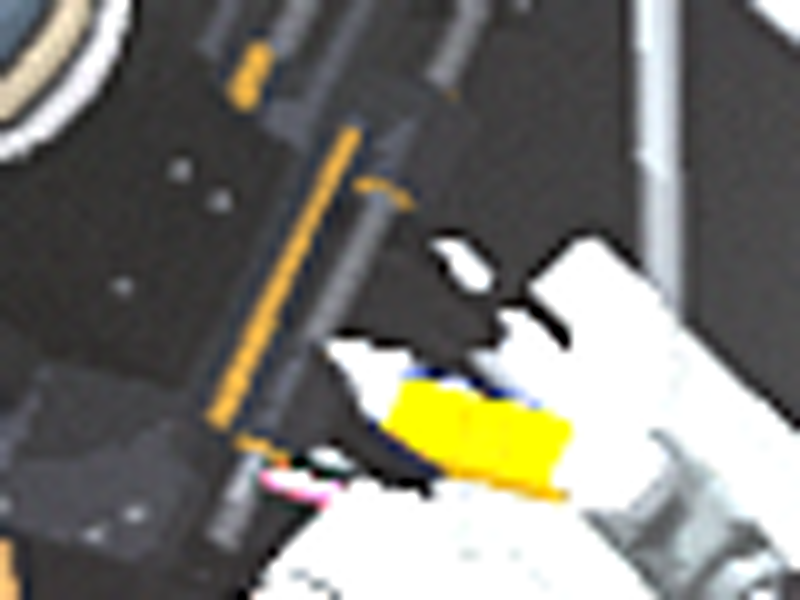

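Fingers are on both sides of the yellow sleeve and still above it. Lowering 31 mm along the panel normal, then narrowing the cage.

play_rows(
  commands=[
    [[0.006,0.0002,-0.0085],[0,0,0]],
    [[0.012,0.0005,-0.017],[0,0,0]],
    [[0.0178,0.0007,-0.0254],[0,0,0]],
    [[0.0178,0.0007,-0.0254],[0,0,0]],
    [[0.0178,0.0007,-0.0254],[0,0,0]],
  ],
)

```text
time_s: 2.68
position: [0.5833, 0.2158, 0.1483]
tcp_rot: [[0.723, 0.575, -0.383], [0.453, 0.025, 0.891], [0.522, -0.818, -0.243]]
force: [0.0, 0.5, -0.1]
opening: 0.413
```

play_rows(
  commands=[
    [[0,0,0],[0,0,0]],
    [[0,0,0],[0,0,0]],
    [[0,0,0],[0,0,0]],
    [[0,0,0],[0,0,0]],
  ],
  gripper=0.025,
)

```text
time_s: 3.18
position: [0.5834, 0.2156, 0.1475]
tcp_rot: [[0.723, 0.575, -0.383], [0.453, 0.024, 0.891], [0.521, -0.818, -0.243]]
force: [0.2, 0.5, -0.5]
opening: 0.292
```

```bash
python3 - <<'E'
from tip import *
c=tips()
s=read_state();print(s['force'].round(1),s['opening']*87,'panel',((s['position']-o)@R*1000).round(1))
p0=s['position'];n=R[:,2];pv=pan(60,-40,0)
base=(p0-o)@R*1000;ang=np.degrees(np.arctan2(60-base[0],base[1]+40));r=np.hypot(60-base[0],base[1]+40);print('ang',ang,'r',r)
for k in range(1,15):
    th=np.radians(5*k);Q=Ro.from_rotvec(n*th)
    d=Q.apply(p0-pan(60,-40,base[2]))+pan(60,-40,base[2])-p0
    print(5*k,[list(d.round(4)),list((n*th).round(4))])
E
```

```text
side finger -1 49 x [-24.7 -21.  -14.9] ymax [-13.8 -12.7  -9.4  -9.2  -8.7] z [-14.    3.9]
side finger 1 64 x [11.9 14.6 20.8] ymax [-17.7 -17.6 -15.6 -15.3 -11.7] z [-13.2   4.7]
[-0.2  0.5  0.3] 25.089830486093955 panel [38.5  6.9 46.2]
ang 24.606007402347785 r 51.61231935852494
5 [[np.float64(-0.0032), np.float64(-0.0022), np.float64(-0.0023)], [np.float64(-0.05), np.float64(-0.0021), np.float64(0.0715)]]
10 [[np.float64(-0.0062), np.float64(-0.0047), np.float64(-0.0045)], [np.float64(-0.1), np.float64(-0.0041), np.float64(0.143)]]
15 [[np.float64(-0.009), np.float64(-0.0075), np.float64(-0.0065)], [np.float64(-0.15), np.float64(-0.0062), np.float64(0.2145)]]
20 [[np.float64(-0.0117), np.float64(-0.0107), np.float64(-0.0085)], [np.float64(-0.2), np.float64(-0.0083), np.float64(0.2859)]]
25 [[np.float64(-0.014), np.float64(-0.0141), np.float64(-0.0102)], [np.float64(-0.2501), np.float64(-0.0103), np.float64(0.3574)]]
30 [[np.float64(-0.0161), np.float64(-0.0177), np.float64(-0.0118)], [np.float64(-0.3001), np.float64(-0.0124), np.float64(0.4289)]]
35 [[np.float64(-0.018), np.floa
[... 328 characters left out ...]
loat64(-0.0186), np.float64(0.6434)]]
50 [[np.float64(-0.0218), np.float64(-0.0342), np.float64(-0.0162)], [np.float64(-0.5001), np.float64(-0.0207), np.float64(0.7148)]]
55 [[np.float64(-0.0224), np.float64(-0.0386), np.float64(-0.0168)], [np.float64(-0.5501), np.float64(-0.0228), np.float64(0.7863)]]
60 [[np.float64(-0.0227), np.float64(-0.0431), np.float64(-0.0171)], [np.float64(-0.6001), np.float64(-0.0248), np.float64(0.8578)]]
65 [[np.float64(-0.0227), np.float64(-0.0476), np.float64(-0.0173)], [np.float64(-0.6501), np.float64(-0.0269), np.float64(0.9293)]]
70 [[np.float64(-0.0224), np.float64(-0.052), np.float64(-0.0172)], [np.float64(-0.7002), np.float64(-0.029), np.float64(1.0008)]]
```

play_rows(
  commands=[
    [[-0.0032,-0.0022,-0.0023],[-0.05,-0.0021,0.0715]],
    [[-0.0062,-0.0047,-0.0045],[-0.1,-0.0041,0.143]],
    [[-0.009,-0.0075,-0.0065],[-0.15,-0.0062,0.2145]],
    [[-0.0117,-0.0107,-0.0085],[-0.2,-0.0083,0.2859]],
    [[-0.014,-0.0141,-0.0102],[-0.25,-0.0103,0.3574]],
    [[-0.0161,-0.0177,-0.0118],[-0.3,-0.0124,0.4289]],
    [[-0.018,-0.0216,-0.0132],[-0.35,-0.0145,0.5004]],
    [[-0.0195,-0.0256,-0.0144],[-0.4,-0.0166,0.5719]],
    [[-0.0208,-0.0298,-0.0154],[-0.45,-0.0186,0.6434]],
    [[-0.0218,-0.0342,-0.0162],[-0.5,-0.0207,0.7148]],
  ],
)

```text
time_s: 4.47
position: [0.5663, 0.1861, 0.1404]
tcp_rot: [[0.167, 0.559, -0.812], [0.975, 0.031, 0.222], [0.149, -0.828, -0.54]]
force: [0.1, 6.4, -1.9]
opening: 0.288
```

```bash
cat > lev.py <<'E'
from geo import *
def lever():
    c=shot('side');W=world(c);hsv=cv2.cvtColor(c['frame'],cv2.COLOR_RGB2HSV).astype(int)
    q=((W-o)@R*1000).reshape(-1,3);h=hsv.reshape(-1,3)
    m=(h[:,0]>20)&(h[:,0]<34)&(h[:,1]>130)&(h[:,2]>100)&(q[:,2]>64)&(q[:,2]<82)&(abs(q[:,0])<120)&(abs(q[:,1])<120)
    k=q[m];ctr=k.mean(0);print('sleeve n',m.sum(),'mean',ctr.round(1),'angle about pivot',np.degrees(np.arctan2(60-ctr[0],ctr[1]+40)).round(1))
    if m.sum()>20: print(cv2.minAreaRect(k[:,:2].astype(np.float32)))
if __name__=='__main__':
    lever();s=read_state();print(s['force'].round(1),s['joint_positions'].round(1),'panel',((s['position']-o)@R*1000).round(1))
    p0=s['position'];n=R[:,2];b=(p0-o)@R*1000;pv=pan(60,-40,b[2])
    print('tool ang',np.degrees(np.arctan2(60-b[0],b[1]+40)))
    for k in(5,10,15,18,20,22):
        th=np.radians(k);d=Ro.from_rotvec(n*th).apply(p0-pv)+pv-p0;print(k,d.round(4),(n*th).round(4))
E
python3 lev.py
```

```text
sleeve n 30 mean [ 36.5 -32.1  71.6] angle about pivot 71.5
((36.99289321899414, -31.092098236083984), (20.642704010009766, 11.031120300292969), 80.46515655517578)
[-0.2  5.1 -2.3] [  9.3  29.3 116.3 -81.9   3.5  12.3] panel [ 19.2 -22.6  51.1]
tool ang 66.87482632768247
5 [-0.001  -0.0037 -0.0008] [-0.05   -0.0021  0.0715]
10 [-0.0017 -0.0074 -0.0014] [-0.1    -0.0041  0.143 ]
15 [-0.0021 -0.0112 -0.0018] [-0.15   -0.0062  0.2145]
18 [-0.0022 -0.0136 -0.0019] [-0.18   -0.0075  0.2573]
20 [-0.0022 -0.0151 -0.002 ] [-0.2    -0.0083  0.2859]
22 [-0.0022 -0.0166 -0.002 ] [-0.22   -0.0091  0.3145]
```

Joint 4 has hit its limit (-82°) because joint 5 is near the wrist singularity, so the position lags by a few mm. I'll widen the jaws, tilt the tool 12° towards vertical to leave the singularity, and push the rest sideways.

play_rows(
  commands=[
    [[0,0,0.001],[0,0.05,0]],
    [[0,0,0.002],[0,0.1,0]],
    [[0,0,0.002],[0,0.15,0]],
    [[0,0,0.002],[0,0.21,0]],
    [[0,0,0.002],[0,0.21,0]],
    [[0,0,0.002],[0,0.21,0]],
    [[0,0,0.002],[0,0.21,0]],
    [[0,0,0.002],[0,0.21,0]],
  ],
  gripper=0.048,
)

```text
time_s: 5.52
position: [0.5653, 0.183, 0.142]
tcp_rot: [[0.201, 0.373, -0.906], [0.974, 0.023, 0.225], [0.105, -0.927, -0.359]]
force: [0.3, 0.7, 0.1]
opening: 0.552
```

```bash
python3 lev.py; python3 -c "
from tip import *
tips();print(read_state()['tcp_rot'].round(3),read_state()['position'])"
```

```text
sleeve n 0 mean [nan nan nan] angle about pivot nan
[-0.3  0.5 -0.4] [  8.1  28.2 107.6  -4.5  22.3 -65.3] panel [ 19.6 -24.8  52.9]
tool ang 69.38351846039494
5 [-0.0008 -0.0036 -0.0007] [-0.05   -0.0021  0.0715]
10 [-0.0014 -0.0073 -0.0012] [-0.1    -0.0041  0.143 ]
15 [-0.0016 -0.011  -0.0015] [-0.15   -0.0062  0.2145]
18 [-0.0017 -0.0133 -0.0016] [-0.18   -0.0075  0.2573]
20 [-0.0016 -0.0148 -0.0016] [-0.2    -0.0083  0.2859]
22 [-0.0016 -0.0163 -0.0016] [-0.22   -0.0091  0.3145]
side finger -1 12 x [-35.1 -33.8 -31.7] ymax [-10.2  -9.8  -9.5  -9.3  -9. ] z [-6.9  7.1]
[[ 0.201  0.374 -0.906]
 [ 0.974  0.023  0.225]
 [ 0.105 -0.927 -0.359]] [0.56567112 0.18322557 0.14216206]lev.py:6: RuntimeWarning: Mean of empty slice.
  k=q[m];ctr=k.mean(0);print('sleeve n',m.sum(),'mean',ctr.round(1),'angle about pivot',np.degrees(np.arctan2(60-ctr[0],ctr[1]+40)).round(1))
  ret = um.true_divide(
```

play_rows(
  commands=[
    [[0.0,-0.004,-0.0025],[-0.025,0,0.035]],
    [[0.0,-0.008,-0.0025],[-0.05,0,0.07]],
    [[0.0,-0.012,-0.0025],[-0.075,0,0.105]],
    [[-0.001,-0.016,-0.0025],[-0.1,0,0.14]],
    [[-0.001,-0.019,-0.0025],[-0.12,0,0.18]],
    [[-0.001,-0.022,-0.0025],[-0.14,0,0.21]],
    [[-0.001,-0.024,-0.0025],[-0.14,0,0.21]],
    [[-0.001,-0.026,-0.0025],[-0.14,0,0.21]],
    [[-0.001,-0.026,-0.0025],[-0.14,0,0.21]],
  ],
)

```text
time_s: 6.75
position: [0.5648, 0.1581, 0.1395]
tcp_rot: [[-0.009, 0.374, -0.927], [0.999, -0.027, -0.02], [-0.032, -0.927, -0.374]]
force: [0.8, 5.2, -4.0]
opening: 0.551
```

```bash
python3 - <<'E'
from tip import *
tips('side');s=read_state();print(s['force'].round(1),s['joint_positions'].round(1),'panel',((s['position']-o)@R*1000).round(1))
c=dict(np.load('last_side.npz'));im=c['frame'][110:210,240:360];cv2.imwrite('pics/s6.png',cv2.resize(np.clip(im.astype(int)*3//2,0,255).astype(np.uint8),(720,600),interpolation=cv2.INTER_CUBIC)[:,:,::-1])
E
```

```text
side finger -1 24 x [-35.9 -34.6 -32.2] ymax [-11.3 -10.2  -9.7  -9.6  -9.5] z [-9.1  9.4]
[ 0.9  5.2 -4. ] [  7.   28.2 108.3 -11.   22.2 -74.5] panel [ 16.8 -49.8  51.8]
```

play_rows(
  commands=[
    [[0,-0.0015,0],[0,0,0]],
    [[0,-0.003,0],[0,0,0]],
    [[0,-0.0045,0],[0,0,0]],
    [[0,-0.0045,0],[0,0,0]],
  ],
)

```text
time_s: 7.3
position: [0.5646, 0.1561, 0.1393]
tcp_rot: [[-0.01, 0.375, -0.927], [1.0, -0.024, -0.02], [-0.029, -0.927, -0.374]]
force: [0.4, 16.4, -6.5]
opening: 0.553
```

play_rows(
  commands=[
    [[0,-0.001,0],[0,0,0]],
    [[0,-0.002,0],[0,0,0]],
    [[0,-0.002,0],[0,0,0]],
  ],
)

```text
time_s: 7.68
position: [0.5646, 0.1559, 0.1392]
tcp_rot: [[-0.01, 0.376, -0.927], [1.0, -0.021, -0.02], [-0.027, -0.926, -0.375]]
force: [1.3, 24.8, -7.3]
opening: 0.558
```

Force rose to 25 N with no further motion, so the lever is at its stop. Centering the jaws and retreating.

play_rows(
  commands=[
    [[0,0.01,0],[0,0,0]],
    [[0,0.016,0],[0,0,0]],
    [[-0.01,0.016,0.025],[0,0,0]],
    [[-0.025,0.016,0.06],[0,0,0]],
    [[-0.04,0.04,0.1],[0,0,0]],
    [[-0.06,0.09,0.12],[0,0,0]],
    [[-0.08,0.14,0.12],[0,0,0]],
    [[-0.1,0.19,0.12],[0,0,0]],
    [[-0.1,0.22,0.12],[0,0,0]],
    [[-0.1,0.22,0.12],[0,0,0]],
  ],
)

```text
time_s: 8.93
position: [0.4656, 0.3725, 0.2606]
tcp_rot: [[-0.011, 0.377, -0.926], [0.999, -0.026, -0.022], [-0.032, -0.926, -0.376]]
force: [-1.0, -1.7, 0.8]
opening: 0.555
```

```bash
cat > eye.py <<'E'
from geo import *
from lev import lever
def px(c,p):
    T=np.linalg.inv(c['cam_to_world']);q=c['mtx']@(T[:3,:3]@p+T[:3,3]);return q[:2]/q[2]
if __name__=='__main__':
    lever()
    a=shot('top');c=dict(np.load('last_side.npz'))
    ims=[]
    for cc,wd in((c,30),(a,30)):
        u,v=px(cc,pan(-10,-40,65)).astype(int);f=13
        im=cv2.resize(cc['frame'][v-wd:v+wd,u-wd:u+wd],None,fx=6.5,fy=6.5,interpolation=cv2.INTER_CUBIC)[:,:,::-1].copy()
        for P in([(-27,-22,69),(-27,-58,69),(-63,-58,69),(-63,-22,69)],):
            cv2.polylines(im,[np.int32([(px(cc,pan(*p))-[u-wd,v-wd]+.5)*6.5 for p in P])],True,(0,255,0),1)
        cv2.circle(im,tuple(np.int32((px(cc,pan(-45,-40,69))-[u-wd,v-wd]+.5)*6.5)),3,(255,0,255),1)
        ims.append(im)
    cv2.imwrite('pics/s7.png',np.hstack(ims))
    s=read_state();print(s['position'],s['joint_positions'].round(1))
E
python3 eye.py
```

```text
sleeve n 170 mean [  8.4 -42.7  71.7] angle about pivot 93.0
((7.590213775634766, -40.352970123291016), (22.946239471435547, 62.77924728393555), 89.77735900878906)
[0.46530392 0.37007673 0.25997253] [ 35.   20.2  96.3 -18.8  47.7 -45.1]
```

View pics/s7.png

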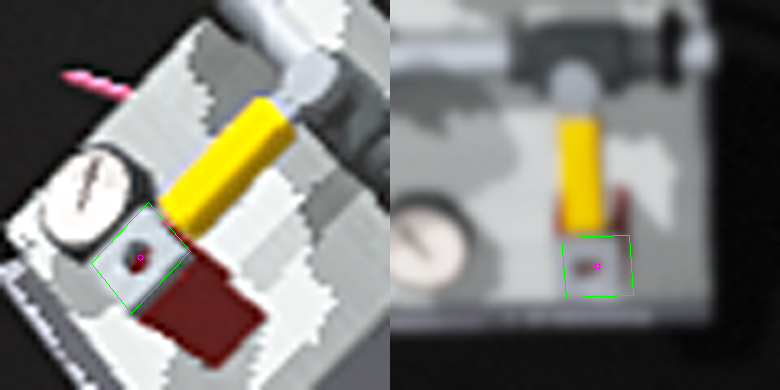

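Lever reads 89.8° about the pivot with its eye over the bracket, so it is closed. Now locating the pin from the first pictures.

```bash
python3 - <<'E'
from geo import *
L=[]
for n,roi in(('top',(195,230,200,235)),('side',(210,245,120,175))):
    c=dict(np.load(f'last_{n}.npz'));im=cv2.imread(f'pics/{n}1.png');hsv=cv2.cvtColor(im,cv2.COLOR_BGR2HSV).astype(int)
    x0,x1,y0,y1=roi
    m=(((hsv[...,0]<6)|(hsv[...,0]>172))&(hsv[...,1]>140)&(hsv[...,2]>50))[y0:y1,x0:x1].astype(np.uint8)
    nn,l,st,ce=cv2.connectedComponentsWithStats(m);i=1+np.argmax(st[1:,4]);u,v=ce[i]+[x0,y0]
    pts=np.argwhere(l==i)[:,::-1].astype(np.float32);print(n,st[i],(u,v),cv2.minAreaRect(pts)[1:])
    w=(hsv[...,0]>8)&(hsv[...,0]<22)&(hsv[...,1]>70)&(hsv[...,2]>60)
    w=w[y0:y1,x0:x1].astype(np.uint8)
    nn,l,st,ce=cv2.connectedComponentsWithStats(w);i=1+np.argmax(st[1:,4]);P=np.argwhere((l==i)).astype(np.float32)[:,::-1]+[x0,y0]
    print(' wood',st[i],cv2.minAreaRect(P.astype(np.float32)))
    for z in(.096,.116):print('  z',z,ray(c,u,v,z).round(4))
    L.append((c['cam_to_world'][:3,3],ray(c,u,v,0)-c['cam_to_world'][:3,3]))
A=[];B=[]
for p,d in L:
    d=d/np.linalg.norm(d);Q=np.eye(3)-np.outer(d,d);A.append(Q);B.append(Q@p)
X=np.linalg.lstsq(np.vstack(A),np.hstack(B),rcond=None)[0];print('tri',X,[np.linalg.norm(A[i]@X-B[i]).round(4) for i in(0,1)])
s=read_state();print(s['position'],s['tcp_rot'].round(3),s['joint_positions'].round(1))
for ang in(60,75,90,105):
    a=np.radians(ang);x=np.array([np.cos(a),np.sin(a),0]);y=np.array([0,0,-1.]);print(ang,delta(np.array([.456,.412,.22]),np.c_[x,y,np.cross(x,y)]))
E
```

```text
top [12 13 10  8 54] (np.float64(211.88888888888889), np.float64(216.55555555555554)) ((7.77817440032959, 6.363960266113281), 45.0)
 wood [  8   7  23  22 268] ((214.3500213623047, 217.95001220703125), (19.60611915588379, 18.024980545043945), 18.43494987487793)
  z 0.096 [0.4584 0.417  0.096 ]
  z 0.116 [0.4561 0.4124 0.116 ]
side [ 13  10  11  15 126] (np.float64(227.87301587301587), np.float64(137.1825396825397)) ((10.0, 14.0), 0.0)
 wood [ 10  18  22  30 439] ((230.37838745117188, 152.729736328125), (27.969289779663086, 19.65128517150879), 81.02737426757812)
  z 0.096 [0.4588 0.4147 0.096 ]
  z 0.116 [0.4522 0.3883 0.116 ]
tri [0.45903363 0.4173928  0.09400965] [np.float64(0.0004), np.float64(0.0004)]
[0.46530392 0.37007673 0.25997253] [[-0.008  0.375 -0.927]
 [ 0.999 -0.029 -0.02 ]
 [-0.034 -0.927 -0.374]] [ 35.   20.2  96.3 -18.8  47.7 -45.1]
60 (array([-0.0093,  0.0419, -0.04  ]), array([ 0.132 ,  0.3668, -0.5312]), np.float64(37.8))
75 (array([-0.0093,  0.0419, -0.04  ]), array([ 0.0823,  0.3776, -0.2727]), np.float64(27.1))
90 (array([-0.0093,  0.0419, -0.04  ]), array([ 0.0322,  0.3839, -0.0142]), np.float64(22.1))
105 (array([-0.0093,  0.0419, -0.04  ]), array([-0.0183,  0.3857,  0.2444]), np.float64(26.2))
```

```bash
python3 - <<'E'
from geo import *
t=cv2.imread('pics/top1.png')[198:238,192:232];s=cv2.imread('pics/side1.png')[120:175,205:260]
cv2.imwrite('pics/s8.png',np.hstack([cv2.resize(t,(400,400),interpolation=cv2.INTER_CUBIC),cv2.resize(s,(400,400),interpolation=cv2.INTER_CUBIC)]))
E
```

```text
(no output)
```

View pics/s8.png

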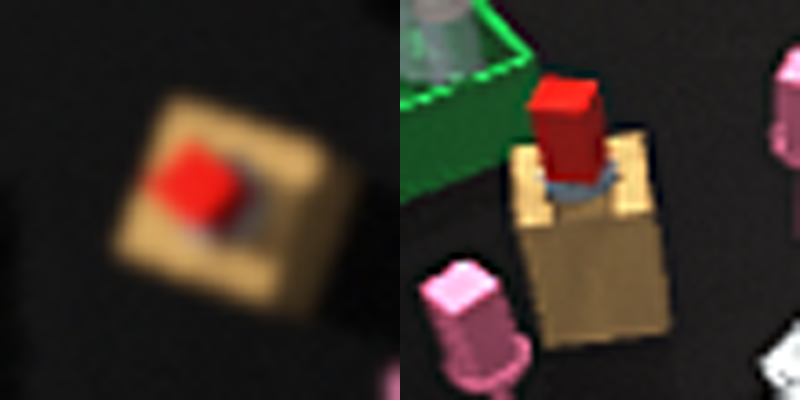

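The head's sides stand at about 45°/135° azimuth, and the pin axis is at about (0.459, 0.4165). Before choosing the grasp I'll fit the arm's kinematics from the logged states, so I know which insertion poses avoid joint limits.

```bash
cat > kin.py <<'E'
from geo import *
from scipy.optimize import least_squares
D=[([53.6015,30.2731,82.1493,0,67.69,-10.2251],[.27523,.56038,.21447]),([14.9,17,115.2,-28.4,15.2,12.9],[.5230,.2148,.2328]),
([9.3,29.3,116.3,-81.9,3.5,12.3],[.5663,.1861,.1404]),([8.1,28.2,107.6,-4.5,22.3,-65.3],[.56567,.18323,.14216]),
([7,28.2,108.3,-11,22.2,-74.5],[.5648,.1581,.1395]),([35,20.2,96.3,-18.8,47.7,-45.1],[.4653,.37008,.25997])]
r=lambda ax,a:Ro.from_euler(ax,a,degrees=True)
def fk(j,k,s4=1,s6=1):
    a1,d1,a2,a3,d4,d6=k
    A=r('z',j[0]);B=A*r('y',j[1]);C=B*r('y',j[2]);E=C*r('z',s4*j[3])*r('y',j[4]);
    p=A.apply([a1,0,d1])+B.apply([0,0,a2])+C.apply([a3,0,d4])+E.apply([0,0,d6])
    return p,(E*r('z',s6*j[5])).as_matrix()
best=None
for s4 in(1,-1):
    f=least_squares(lambda k:np.ravel([fk(j,k,s4)[0]-p for j,p in D]),[0,.3,.4,0,.35,.25])
    if best is None or f.cost<best[0]: best=(f.cost,s4,f.x,np.abs(f.fun).max())
s4,k=best[1:3]
if __name__=='__main__':
    print(best)
    M=np.array([[-.008,.375,-.927],[.999,-.029,-.02],[-.034,-.927,-.374]])
    for s6 in(1,-1):print(s6,(fk(D[5][0],k,s4,s6)[1].T@M).round(2))
    lo=np.array([-176.7,-43.2,12.5,-82,0,-163.6]);hi=np.array([176.7,126.2,140,262,151.7,163.6])
    for out in(70,100,130):
      for tilt in(35,30,25):
        n=Rz@np.array([-np.sin(np.radians(tilt)),0,np.cos(np.radians(tilt))]);p=pan(-45,-40,out)
        for j40 in(0,90,180):
            g=least_squares(lambda j:np.r_[(fk(np.r_[j,0],k,s4)[0]-p)*10,fk(np.r_[j,0],k,s4)[1][:,2]+n],np.clip([15,15,120,j40,10],lo[:5]+1,hi[:5]-1),bounds=(lo[:5],hi[:5]))
            e=fk(np.r_[g.x,0],k,s4);print(out,tilt,g.x.round(1),'err mm',(np.linalg.norm(e[0]-p)*1000).round(1),'deg',np.degrees(np.arccos(np.clip(-e[1][:,2]@n,-1,1))).round(1))
E
python3 kin.py
```

```text
(np.float64(0.01636233230502172), -1, array([-0.05560046,  0.32537084,  0.64554306,  0.14656513,  0.43191508,
        0.37145601]), np.float64(0.08994529296879712))
1 [[-0.85  0.25  0.47]
 [ 0.35 -0.39  0.85]
 [ 0.39  0.89  0.25]]
-1 [[ 0.36 -0.39  0.85]
 [ 0.85 -0.25 -0.47]
 [ 0.39  0.89  0.25]]
70 35 [ 28.3  31.4 123.6 115.8  16.2] err mm 0.0 deg 0.0
70 35 [ 28.3  31.4 123.6 115.8  16.2] err mm 0.0 deg 0.0
70 35 [ 28.3  31.4 123.6 115.8  16.2] err mm 0.0 deg 0.0
70 30 [ 26.4  29.5 120.   77.4  12. ] err mm 0.0 deg 0.0
70 30 [ 26.4  29.5 120.   77.4  12. ] err mm 0.0 deg 0.0
70 30 [ 26.4  29.5 120.   77.4  12. ] err mm 0.0 deg 0.0
70 25 [ 24.6  28.4 116.3  38.2  15. ] err mm 0.0 deg 0.0
70 25 [ 24.6  28.4 116.3  38.2  15. ] err mm 0.0 deg 0.0
70 25 [ 24.6  28.4 116.3  38.2  15. ] err mm 0.0 deg 0.0
100 35 [ 29.7  27.5 124.6 104.3  15.8] err mm 0.0 deg 0.0
100 35 [ 29.7  27.5 124.6 104.3  15.8] err mm 0.0 deg 0.0
100 35 [ 29.7  27.5 124.6 104.3  15.8] err mm 0.0 deg 0.0
100 30 [ 27.6  25.7 121.   65.6  13.5] err mm 0.0 deg 0.0
100 30 [ 27.6  25.7 121.   65.6  13.5] err mm 0.0 deg 0.0
100 30 [ 27.6  25.7 121.   65.6  13.5] err mm 0.0 deg 0.0
100 25 [ 25.6  24.9 117.3  33.7  17.5] err mm 0.0 deg 0.0
100 25 [ 25.6  24.9 117.3  33.7  17.5] err mm 0.0 deg 0.0
100 25 [ 25.6  24.9 117.3  33.7  17.5] err mm 0.0 deg 0.0
130 35 [ 31.2  23.4 125.4  91.1  16.1] err mm 0.0 deg 0.0
130 35 [ 31.2  23.4 125.4  91.1  16.1] err mm 0.0 deg 0.0
130 35 [ 31.2  23.4 125.4  91.1  16.1] err mm 0.0 deg 0.0
130 30 [ 28.9  21.9 121.7  55.3  15.7] err mm 0.0 deg 0.0
130 30 [ 28.9  21.9 121.7  55.3  15.7] err mm 0.0 deg 0.0
130 30 [ 28.9  21.9 121.7  55.3  15.7] err mm 0.0 deg 0.0
130 25 [ 26.8  21.2 117.9  30.   20.4] err mm 0.0 deg 0.0
130 25 [ 26.8  21.2 117.9  30.   20.4] err mm 0.0 deg 0.0
130 25 [ 26.8  21.2 117.9  30.   20.4] err mm 0.0 deg 0.0
```

```bash
python3 - <<'E'
s=open('kin.py').read()
s=s.replace("a1,d1,a2,a3,d4,d6=k","a1,d1,a2,a3,d4,d6,b,e5,a5=k").replace("A.apply([a1,0,d1])","A.apply([a1,b,d1])").replace("E.apply([0,0,d6])","E.apply([a5,e5,d6])")
s=s.replace("[0,.3,.4,0,.35,.25])","[0,.3,.4,0,.35,.25,.1,0,0])")
open('kin.py','w').write(s)
E
python3 kin.py
```

```text
(np.float64(8.355782507709797e-07), 1, array([-1.61222663e-03,  2.75302240e-01,  5.88606552e-01,  1.14272351e-01,
        3.93077266e-01,  3.13418029e-01,  1.11292849e-01, -2.12582885e-04,
       -1.23728129e-04]), np.float64(0.0010016871162026597))
1 [[-1.  0. -0.]
 [-0. -0.  1.]
 [-0.  1.  0.]]
-1 [[ 0. -0.  1.]
 [ 1. -0. -0.]
 [-0.  1.  0.]]
70 35 [  8.   28.4 122.3 -82.    3.2] err mm 2.0 deg 6.0
70 35 [  8.   30.5 126.9 194.8  12.7] err mm 0.0 deg 0.0
70 35 [  8.   30.5 126.9 194.8  12.7] err mm 0.0 deg 0.0
70 30 [  7.6  28.5 122.4 -82.    2.6] err mm 0.4 deg 1.2
70 30 [  7.6  28.8 123.3 232.9   3.3] err mm 0.0 deg 0.0
70 30 [  7.6  28.8 123.3 232.9   3.3] err mm 0.0 deg 0.0
70 25 [  7.3  27.8 119.6 -15.5   7.9] err mm 0.0 deg 0.0
70 25 [  7.3  27.8 119.6 -15.5   7.9] err mm 0.0 deg 0.0
70 25 [  6.7  28.6 122.8 262.    1.1] err mm 1.3 deg 3.9
100 35 [  8.2  24.6 124.6 -82.    3.3] err mm 1.5 deg 4.4
100 35 [  8.3  26.1 128.  200.7   9.6] err mm 0.0 deg 0.0
100 35 [  8.3  26.1 128.  200.7   9.6] err mm 0.0 deg 0.0
100 30 [  7.9  24.6 124.4 -67.1   3. ] err mm 0.0 deg 0.0
100 30 [  7.9  24.6 124.4 -67.1   3. ] err mm 0.0 deg 0.0
100 30 [  7.8  24.8 125.  262.    2.6] err mm 0.3 deg 0.7
100 25 [  7.6  23.8 120.6 -11.7  10.9] err mm 0.0 deg 0.0
100 25 [  7.6  23.8 120.6 -11.7  10.9] err mm 0.0 deg 0.0
100 25 [  6.6  24.7 125.1 262.    0.8] err mm 1.8 deg 5.4
130 35 [  8.6  20.6 126.7 -82.    3.5] err mm 0.9 deg 2.6
130 35 [  8.6  21.5 128.8 214.7   6.3] err mm 0.0 deg 0.0
130 35 [  8.6  21.5 128.8 214.7   6.3] err mm 0.0 deg 0.0
130 30 [  8.2  20.2 125.1 -31.2   5.6] err mm 0.0 deg 0.0
130 30 [  8.2  20.2 125.1 -31.2   5.6] err mm 0.0 deg 0.0
130 30 [  7.7  20.8 127.2 262.    2.2] err mm 0.9 deg 2.5
130 25 [  7.8  19.7 121.3  -9.4  14.3] err mm 0.0 deg 0.0
130 25 [  7.8  19.7 121.3  -9.4  14.3] err mm 0.0 deg 0.0
130 25 [  6.6  20.8 127.3 262.    0.5] err mm 2.5 deg 7.1
```

The kinematic fit is good to 1 mm. A fully normal insertion (35° tilt) would need joint 4 flipped, while a 25° tilt is comfortable. So I'll grasp the pin with the tool tilted 10° about the jaw axis, which makes the pin normal to the panel when the tool leans 25°.

```bash
cat > pick.py <<'E'
from geo import *
d=np.radians(10);a=np.radians(135)
x=np.array([np.cos(a),np.sin(a),0]);y=Ro.from_rotvec(x*d).apply([0,0,-1.]);M=np.c_[x,y,np.cross(x,y)]
C=np.array([.459,.4165,.1015]);G=C+.024*y
if __name__=='__main__':
    print(y.round(3));s=read_state();print(s['position'].round(4))
    print('above',delta(G-.09*y,M));print('mid',delta(G-.035*y,M));print('at',delta(G,M))
E
python3 pick.py
```

```text
[-0.123 -0.123 -0.985]
[0.4653 0.3701 0.26  ]
above (array([ 0.0018,  0.0545, -0.0935]), array([-0.1895,  0.5406,  0.7474]), np.float64(54.0))
mid (array([-0.005 ,  0.0478, -0.1476]), array([-0.1895,  0.5406,  0.7474]), np.float64(54.0))
at (array([-0.0093,  0.0435, -0.1821]), array([-0.1895,  0.5406,  0.7474]), np.float64(54.0))
```

play_rows(
  commands=[
    [[0.001,0.02,0.0],[-0.035,0.1,0.138]],
    [[0.001,0.03,0.0],[-0.07,0.2,0.277]],
    [[0.001,0.04,0.0],[-0.105,0.3,0.415]],
    [[0.002,0.0545,0.0],[-0.14,0.4,0.553]],
    [[0.002,0.0545,-0.03],[-0.1895,0.5406,0.7474]],
    [[0.002,0.0545,-0.07],[-0.1895,0.5406,0.7474]],
    [[0.002,0.0545,-0.0935],[-0.1895,0.5406,0.7474]],
    [[0.002,0.0545,-0.0935],[-0.1895,0.5406,0.7474]],
    [[0.002,0.0545,-0.0935],[-0.1895,0.5406,0.7474]],
  ],
  gripper=0.055,
)

```text
time_s: 10.15
position: [0.4684, 0.4248, 0.1678]
tcp_rot: [[-0.706, -0.122, -0.698], [0.708, -0.121, -0.695], [0.001, -0.985, 0.172]]
force: [1.1, 0.2, 0.1]
opening: 0.633
```

```bash
python3 pick.py; python3 - <<'E'
from tip import *
c=tips('side');s=read_state();print(s['joint_positions'].round(1))
W=world(c).reshape(-1,3);h=cv2.cvtColor(c['frame'],cv2.COLOR_RGB2HSV).reshape(-1,3).astype(int)
m=((h[:,0]<6)|(h[:,0]>172))&(h[:,1]>150)&(h[:,2]>60)&(abs(W[:,0]-.46)<.05)&(abs(W[:,1]-.415)<.05)
vu=np.argwhere(m.reshape(400,640)).mean(0);print('red n',m.sum(),vu,ray(c,vu[1],vu[0],.095).round(4))
from eye import px
for l in((0,-.005,0),(.0275,-.005,0),(-.0275,-.005,0)):print(px(c,s['position']+s['tcp_rot']@np.array(l)).round(1))
E
```

```text
[-0.123 -0.123 -0.985]
[0.4684 0.4248 0.1678]
above (array([-0.0013, -0.0002, -0.0013]), array([-0.0019,  0.0008,  0.002 ]), np.float64(0.2))
mid (array([-0.008 , -0.007 , -0.0555]), array([-0.0019,  0.0008,  0.002 ]), np.float64(0.2))
at (array([-0.0123, -0.0113, -0.0899]), array([-0.0019,  0.0008,  0.002 ]), np.float64(0.2))
side finger -1 102 x [-43.5 -37.4 -30. ] ymax [-10.2 -10.1  -9.3  -7.6  -6. ] z [-9.3 13.4]
side finger 1 121 x [25.  28.3 37.6] ymax [-8.9 -8.2 -7.6 -7.2 -6.9] z [-7.6 13.4]
[  33.1   38.1   75.3   -2.    76.2 -101.2]
red n 121 [137.38842975 228.02479339] [0.4591 0.4148 0.095 ]
[225.5 113.5]
[217.1 112.2]
[234.  114.9]
```

play_rows(
  commands=[
    [[-0.003,0.001,-0.02],[0,0,0]],
    [[-0.006,-0.001,-0.04],[0,0,0]],
    [[-0.008,-0.004,-0.056],[0,0,0]],
    [[-0.0095,-0.0055,-0.068],[0,0,0]],
    [[-0.011,-0.007,-0.08],[0,0,0]],
    [[-0.0123,-0.0083,-0.0895],[0,0,0]],
    [[-0.0123,-0.0083,-0.0895],[0,0,0]],
    [[-0.0123,-0.0083,-0.0895],[0,0,0]],
  ],
)

```text
time_s: 11.2
position: [0.4554, 0.4174, 0.0774]
tcp_rot: [[-0.707, -0.123, -0.697], [0.707, -0.121, -0.696], [0.001, -0.985, 0.172]]
force: [-0.9, -0.1, 0.2]
opening: 0.632
```

play_rows(
  commands=[
    [[0,0,0],[0,0,0]],
    [[0,0,0],[0,0,0]],
    [[0,0,0],[0,0,0]],
    [[0,0,0],[0,0,0]],
    [[0,0,0],[0,0,0]],
    [[0,0,0],[0,0,0]],
  ],
  gripper=0.0,
)

```text
time_s: 11.95
position: [0.4566, 0.4154, 0.0777]
tcp_rot: [[-0.707, -0.121, -0.696], [0.707, -0.125, -0.696], [-0.003, -0.985, 0.174]]
force: [2.7, -4.4, 1.8]
opening: 0.275
```

Opening stopped at 23.9 mm, which matches the 24 mm head gripped square. Lifting vertically.

play_rows(
  commands=[
    [[0.0,0.0,0.02],[0,0,0]],
    [[0.0,0.0,0.04],[0,0,0]],
    [[0.0,0.0,0.065],[0,0,0]],
    [[0.0,0.0,0.1],[0,0,0]],
    [[0.0,0.0,0.14],[0,0,0]],
    [[0.0,0.0,0.15],[0,0,0]],
    [[0.0,0.0,0.15],[0,0,0]],
  ],
)

```text
time_s: 12.82
position: [0.4547, 0.4177, 0.2277]
tcp_rot: [[-0.707, -0.123, -0.697], [0.707, -0.12, -0.697], [0.002, -0.985, 0.172]]
force: [-0.6, -0.1, -0.9]
opening: 0.275
```

```bash
cat > held.py <<'E'
from geo import *
from eye import px
def held(dbg=True):
    """red head silhouette centroid + depth, rod points, in tool frame (mm)"""
    s=read_state();M=s['tcp_rot'];p=s['position'];rs=[]
    for n in('side','top'):
        c=shot(n);W=world(c).reshape(-1,3);q=(W-p)@M*1000;f=c['frame'].reshape(-1,3).astype(int);h=cv2.cvtColor(c['frame'],cv2.COLOR_RGB2HSV).reshape(-1,3).astype(int)
        near=(c['depth'].ravel()>0)&(abs(q[:,0])<35)&(abs(q[:,2])<35)
        red=near&((h[:,0]<6)|(h[:,0]>172))&(h[:,1]>140)&(h[:,2]>50)&(abs(q[:,1])<60)
        rod=near&(q[:,1]>0)&(q[:,1]<110)&~red&(f.max(1)-f.min(1)<40)&(f.max(1)>70)
        for nm,m in(('red',red),('steel',rod)):
            if m.sum()>2:
                k=q[m];print(n,nm,m.sum(),'min',k.min(0).round(1),'med',np.median(k,0).round(1),'max',k.max(0).round(1))
        if rod.sum()>6:
            k=q[rod];
            for lo in range(0,110,10):
                b=k[(k[:,1]>=lo)&(k[:,1]<lo+10)]
                if len(b): print('   y',lo,len(b),b.mean(0).round(1),'w',np.ptp(b[:,0]).round(1),np.ptp(b[:,2]).round(1))
    return s
if __name__=='__main__':
    s=held();print(s['force'].round(1),s['opening']*87,s['position'].round(4),s['joint_positions'].round(1))
E
python3 held.py
```

```text
side red 131 min [-14.9 -39.7  -3.5] med [ -1.9 -22.9  13.7] max [16.6  2.9 21. ]
side steel 65 min [-17.    0.1 -10.2] med [-4.9 17.4  0.1] max [ 9.4 62.6 17.1]
   y 0 31 [-7.7  4.7  8.6] w 26.4 25.4
   y 10 4 [-2.6 17.9  0.1] w 5.2 3.5
   y 20 7 [-4.1 25.1 -0.7] w 7.1 6.4
   y 30 8 [-3.1 34.6 -3.1] w 9.1 6.4
   y 40 7 [-3.1 45.  -4.9] w 4.2 6.0
   y 50 6 [-3.5 54.1 -6.2] w 4.3 2.9
   y 60 2 [-1.4 62.1 -8.7] w 1.7 3.0
top red 10 min [-10.3 -37.9   7.3] med [ -7.5 -24.6  12.6] max [-1.1 -2.3 16. ]
[-0.6 -0.1 -0.9] 23.962710893043784 [0.4547 0.4177 0.2277] [  33.2   33.5   74.4   -1.9   81.8 -101.4]
```

Pin is held. In the tool frame the rod runs from y ≈ 8 to 66 mm with a slope of about -10°, as planned. Computing the hover pose.

```bash
cat > ins.py <<'E'
from geo import *
d=np.radians(10);x=R[:,1];y=Ro.from_rotvec(x*d).apply(-R[:,2]);M=np.c_[x,y,np.cross(x,y)]
off=np.array([-.0016,.0076,-.001])
def tcp(h,dx=0,dy=0): return pan(-45+dx,-40+dy,h)-M@off
if __name__=='__main__':
    import kin
    p=tcp(154);print(p.round(4),y.round(3))
    lo=np.array([-176.7,-43.2,12.5,-82,0,-163.6]);hi=np.array([176.7,126.2,140,262,151.7,163.6])
    F=np.c_[-M[:,0],M[:,2],M[:,1]]
    for h in(154,120,80):
        p=tcp(h)
        g=kin.least_squares(lambda j:np.r_[(kin.fk(j,kin.k,kin.s4)[0]-p)*10,(kin.fk(j,kin.k,kin.s4)[1]-F).ravel()],[10,18,120,-5,15,-75],bounds=(lo,hi));print(h,g.x.round(1),g.cost)
    print('hover',delta(tcp(154),M))
E
python3 ins.py
```

```text
[0.4511 0.1648 0.1943] [ 0.422  0.017 -0.906]
154 [  8.4  15.2 121.6  -8.1  18.4 -76.9] 1.0409005112037946e-19
120 [  8.1  20.  121.2  -9.9  14.1 -75.2] 3.1525641449686006e-27
80 [  7.7  25.5 120.1 -13.5   9.7 -71.9] 8.125409962962928e-29
hover (array([-0.0028, -0.252 , -0.0314]), array([ 0.2496, -0.5755, -0.7204]), np.float64(54.7))
```

play_rows(
  commands=[
    [[0,-0.02,0.03],[0.036,-0.082,-0.103]],
    [[0,-0.06,0.04],[0.071,-0.164,-0.206]],
    [[0,-0.1,0.04],[0.107,-0.247,-0.309]],
    [[0,-0.14,0.04],[0.143,-0.329,-0.412]],
    [[0,-0.18,0.04],[0.178,-0.411,-0.515]],
    [[-0.001,-0.22,0.04],[0.214,-0.493,-0.617]],
    [[-0.0028,-0.252,0.02],[0.2496,-0.5755,-0.7204]],
    [[-0.0028,-0.252,-0.0],[0.2496,-0.5755,-0.7204]],
    [[-0.0028,-0.252,-0.0],[0.2496,-0.5755,-0.7204]],
    [[-0.0028,-0.252,-0.0],[0.2496,-0.5755,-0.7204]],
  ],
)

```text
time_s: 14.18
position: [0.4527, 0.1654, 0.2271]
tcp_rot: [[-0.041, 0.425, -0.904], [0.999, 0.017, -0.037], [-0.001, -0.905, -0.425]]
force: [-0.1, 0.6, -1.0]
opening: 0.276
```

```bash
cat > rod.py <<'E'
from geo import *
from eye import px
def go(name=None):
    c=shot('side');s=read_state();W=world(c);q=((W-o)@R*1000).reshape(-1,3);p=s['position'];t=((W.reshape(-1,3)-p)@s['tcp_rot'])*1000
    f=c['frame'].reshape(-1,3).astype(int)
    m=(c['depth'].ravel()>0)&(abs(t[:,0])<20)&(abs(t[:,2])<25)&(t[:,1]>14)&(t[:,1]<72)&(f.max(1)-f.min(1)<45)&(f.max(1)>60)&(q[:,2]>71)
    k=q[m];cam=(c['cam_to_world'][:3,3]-o)@R*1000;v=k.mean(0)-cam;v/=np.linalg.norm(v)
    print('rod pts',m.sum(),'z range',k[:,2].min().round(1),k[:,2].max().round(1))
    # axis: mean line + 3.2mm along view dir perpendicular to n
    vp=np.array([v[0],v[1],0]);vp=vp/np.linalg.norm(vp)*3.2
    A=np.c_[k[:,2],np.ones(len(k))];cx,cy=[np.linalg.lstsq(A,k[:,i],rcond=None)[0] for i in(0,1)]
    for h in(69,90,110,130):print('axis at out',h,(np.array([cx[0]*h+cx[1],cy[0]*h+cy[1]])+vp[:2]).round(1))
    print('slopes',cx[0].round(3),cy[0].round(3),'vp',vp.round(1))
    pt=(s['position']-o)@R*1000;print('tcp panel',pt.round(1),'force',s['force'].round(1),'joints',s['joint_positions'].round(1))
    # silhouette of the rod in the image: columns of steel pixels per row, compared with axis projection
    uv=np.argwhere(m.reshape(400,640))[:,::-1];print('rod px centroid',uv.mean(0).round(2),'ends',uv[uv[:,1].argmin()],uv[uv[:,1].argmax()])
    if name:
        u,w=px(c,pan(-45,-40,100)).astype(int)
        im=cv2.resize(c['frame'][w-40:w+40,u-50:u+50],(800,640)[:2],interpolation=cv2.INTER_CUBIC)[:600,:,::-1].copy()
        for hh,col in((69,(255,0,255)),(90,(0,255,0)),(130,(255,255,0))):cv2.circle(im,tuple(np.int32((px(c,pan(-45,-40,hh))-[u-50,w-40]+.5)*8)),4,col,1)
        cv2.imwrite('pics/'+name,im)
if __name__=='__main__':
    import sys;go(*sys.argv[1:])
E
python3 rod.py s9.png; python3 ins.py | tail -1
```

```text
rod pts 39 z range 123.5 166.1
axis at out 69 [-24.5 -40.9]
axis at out 90 [-24.3 -40.5]
axis at out 110 [-24.1 -40.1]
axis at out 130 [-23.9 -39.7]
slopes 0.01 0.019 vp [-0.6  3.1  0. ]
tcp panel [-24.  -37.7 187.7] force [-0.5  0.  -0.4] joints [  8.5  11.3 119.   -6.4  24.8 -78.6]
rod px centroid [264.21 156.72] ends [260 152] [268 161]
hover (array([-0.0019, -0.0008, -0.0332]), array([0.0006, 0.0036, 0.0002]), np.float64(0.2))
```

play_rows(
  commands=[
    [[-0.0019,-0.0008,-0.017],[0,0,0]],
    [[-0.0019,-0.0008,-0.0332],[0,0,0]],
    [[-0.0019,-0.0008,-0.0332],[0,0,0]],
    [[-0.0019,-0.0008,-0.0332],[0,0,0]],
  ],
)

```text
time_s: 14.72
position: [0.4512, 0.1648, 0.1948]
tcp_rot: [[-0.041, 0.427, -0.904], [0.999, 0.017, -0.037], [-0.001, -0.904, -0.427]]
force: [-0.4, -0.5, -1.6]
opening: 0.278
```

```bash
python3 rod.py s9.png
```

```text
rod pts 36 z range 99.5 142.3
axis at out 69 [-43.8 -39.9]
axis at out 90 [-43.6 -39.9]
axis at out 110 [-43.3 -39.9]
axis at out 130 [-43.1 -39.9]
slopes 0.012 -0.0 vp [-0.7  3.1  0. ]
tcp panel [-44.1 -38.5 162.1] force [ 0.2 -0.  -0.6] joints [  8.4  15.2 121.8  -8.5  18.1 -76.4]
rod px centroid [265.06 166.39] ends [261 162] [268 170]
```

View pics/s9.png

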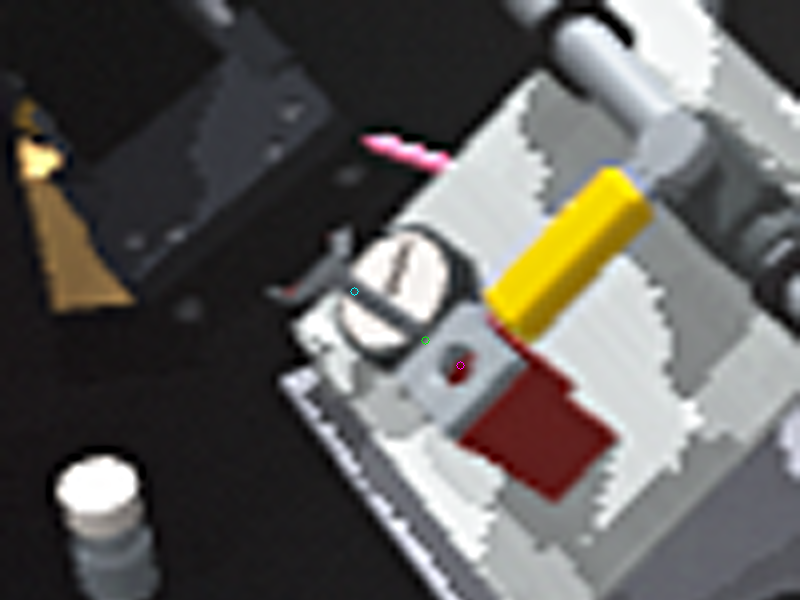

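The rod points at the eye, sitting 1–2 mm too far up-slope. Correcting that and inserting the first 45 mm.

play_rows(
  commands=[
    [[-0.0014,0,-0.001],[0,0,0]],
    [[0.0043,0.0002,-0.0092],[0,0,0]],
    [[0.01,0.0005,-0.0174],[0,0,0]],
    [[0.0129,0.0006,-0.0215],[0,0,0]],
    [[0.0158,0.0007,-0.0256],[0,0,0]],
    [[0.0187,0.0008,-0.0297],[0,0,0]],
    [[0.0215,0.001,-0.0338],[0,0,0]],
    [[0.0244,0.0011,-0.0379],[0,0,0]],
    [[0.0244,0.0011,-0.0379],[0,0,0]],
  ],
)

```text
time_s: 15.9
position: [0.4749, 0.1654, 0.1557]
tcp_rot: [[-0.041, 0.425, -0.905], [0.999, 0.016, -0.037], [-0.001, -0.905, -0.425]]
force: [0.5, -0.7, -0.8]
opening: 0.278
```

```bash
python3 rod.py; python3 -c "
from eye import *
lever()"
```

```text
rod pts 29 z range 71.1 96.0
axis at out 69 [-44.1 -36.7]
axis at out 90 [-46.7 -40.9]
axis at out 110 [-49.3 -44.8]
axis at out 130 [-51.8 -48.7]
slopes -0.126 -0.196 vp [-0.7  3.1  0. ]
tcp panel [-47.3 -38.7 116.6] force [-0.   0.2 -0.2] joints [  8.   21.7 121.4 -11.9  12.1 -73.3]
rod px centroid [273.17 172.93] ends [275 168] [274 180]
sleeve n 178 mean [  8.1 -42.8  71.4] angle about pivot 93.1
((7.971637725830078, -40.94376754760742), (24.396516799926758, 63.8703498840332), 88.42142486572266)
```

play_rows(
  commands=[
    [[0.0038,0.0001,-0.0034],[0,0,0]],
    [[0.0066,0.0002,-0.0075],[0,0,0]],
    [[0.0095,0.0004,-0.0115],[0,0,0]],
    [[0.0124,0.0005,-0.0156],[0,0,0]],
    [[0.0153,0.0006,-0.0197],[0,0,0]],
    [[0.0182,0.0007,-0.0238],[0,0,0]],
    [[0.021,0.0008,-0.0279],[0,0,0]],
    [[0.0228,0.0009,-0.0304],[0,0,0]],
    [[0.0228,0.0009,-0.0304],[0,0,0]],
  ],
)

```text
time_s: 17.12
position: [0.4976, 0.1663, 0.1254]
tcp_rot: [[-0.041, 0.425, -0.904], [0.999, 0.016, -0.037], [-0.001, -0.905, -0.425]]
force: [0.2, 0.2, -0.6]
opening: 0.275
```

```bash
python3 rod.py|grep tcp; python3 held.py
```

```text
side red 133 min [-21.3  15.8 -24.4] med [-17.8  38.3  -8.3] max [15.4 59.8 12.8]
side steel 328 min [-35.    1.6 -34.9] med [-16.1  80.1   9.9] max [34.8 88.7 35. ]
   y 0 20 [-17.1   6.6  -5.4] w 5.7 28.8
   y 10 30 [-16.4  13.5   2.8] w 11.3 35.3
   y 40 1 [ 16.4  46.  -25.5] w 0.0 0.0
   y 50 1 [-13.9  50.7 -25.6] w 0.0 0.0
   y 60 5 [  6.4  68.2 -30. ] w 49.7 5.6
   y 70 105 [-13.4  76.  -19.2] w 69.6 51.7
   y 80 166 [-4.5 83.6 21.4] w 69.8 40.9
top red 16 min [ -6.2 -42.7 -11.8] med [  3.7 -34.6  -6.3] max [13.2 -8.9 -4.3]
top steel 155 min [-34.8   1.1 -34.8] med [-13.5  75.2 -17. ] max [34.9 91.7 32. ]
   y 0 17 [  4.3   5.  -16.3] w 30.9 11.0
   y 10 12 [  2.1  13.7 -17.1] w 34.3 12.6
   y 20 5 [ -6.   23.5 -20.4] w 34.9 9.4
   y 30 1 [-13.1  35.4 -25.5] w 0.0 0.0
   y 40 2 [ -8.9  45.5 -24.5] w 0.2 2.4
   y 50 1 [-14.   59.8  -3.6] w 0.0 0.0
   y 60 15 [ -4.8  67.1 -24.6] w 60.1 35.2
   y 70 65 [ -7.4  76.  -15.7] w 69.7 45.7
   y 80 35 [-9.7 83.  -6.3] w 69.7 66.8
   y 90 2 [-33.   91.4  12. ] w 0.5 11.2
[ 0.  -0.6 -0.6] 23.835528285082844 [0.4975 0.1664 0.1255] [  7.7  26.8 120.2 -16.3   8.3 -69.1]rod.py:7: RuntimeWarning: Mean of empty slice.
  k=q[m];cam=(c['cam_to_world'][:3,3]-o)@R*1000;v=k.mean(0)-cam;v/=np.linalg.norm(v)
  ret = um.true_divide(
Traceback (most recent call last):
  File "rod.py", line 23, in <module>
    import sys;go(*sys.argv[1:])
               ~~^^^^^^^^^^^^^^^
  File "rod.py", line 8, in go
    print('rod pts',m.sum(),'z range',k[:,2].min().round(1),k[:,2].max().round(1))
                                      ~~~~~~~~~~^^
ValueError: zero-size array to reduction operation minimum which has no identity
```

play_rows(
  commands=[
    [[0.0006,0,-0.0008],[0,0,0]],
    [[0.0011,0,-0.0016],[0,0,0]],
    [[0.0017,0.0001,-0.0025],[0,0,0]],
    [[0.0017,0.0001,-0.0025],[0,0,0]],
  ],
)

```text
time_s: 17.77
position: [0.4987, 0.1664, 0.1239]
tcp_rot: [[-0.041, 0.426, -0.904], [0.999, 0.016, -0.038], [-0.001, -0.905, -0.426]]
force: [-5.2, -1.2, 9.4]
opening: 0.273
```

play_rows(
  commands=[
    [[0.0006,0,-0.0008],[0,0,0]],
    [[0.0011,0,-0.0016],[0,0,0]],
    [[0.0011,0,-0.0016],[0,0,0]],
  ],
)

```text
time_s: 18.15
position: [0.4988, 0.1666, 0.1234]
tcp_rot: [[-0.042, 0.426, -0.904], [0.999, 0.017, -0.039], [-0.002, -0.904, -0.427]]
force: [-12.8, 0.1, 23.5]
opening: 0.277
```

Contact: 26 N along the hole axis, so the collar is on the lever. Checking depth before releasing.

```bash
python3 - <<'E'
from geo import *
s=read_state();pt=(s['position']-o)@R*1000;po=((s['position']+s['tcp_rot']@np.array([-.0016,.0076,-.001]))-o)@R*1000
print('tcp',pt.round(1),'pin origin est (expect -45,-40,69)',po.round(1))
E
```

```text
tcp [-46.2 -38.5  76.3] pin origin est (expect -45,-40,69) [-46.5 -40.1  68.6]
```

play_rows(
  commands=[
    [[0,0,0],[0,0,0]],
    [[0,0,0],[0,0,0]],
    [[0,0,0],[0,0,0]],
    [[0,0,0],[0,0,0]],
  ],
  gripper=0.056,
)

```text
time_s: 18.65
position: [0.5005, 0.1664, 0.1212]
tcp_rot: [[-0.04, 0.425, -0.904], [0.999, 0.016, -0.037], [-0.001, -0.905, -0.425]]
force: [-0.1, 0.9, 0.2]
opening: 0.607
```

Estimated pin origin is at 68.6 mm out against the expected 69, so it is fully home. Retreating along the tool axis.

play_rows(
  commands=[
    [[-0.0064,0,0.0136],[0,0,0]],
    [[-0.0149,0,0.0317],[0,0,0]],
    [[-0.0276,0,0.059],[0,0,0]],
    [[-0.0425,0,0.0905],[0,0,0]],
    [[-0.064,0.03,0.12],[0,0,0]],
    [[-0.07,0.08,0.14],[0,0,0]],
    [[-0.07,0.13,0.14],[0,0,0]],
    [[-0.07,0.15,0.14],[0,0,0]],
    [[-0.07,0.15,0.14],[0,0,0]],
  ],
)

```text
time_s: 19.77
position: [0.4302, 0.3178, 0.2612]
tcp_rot: [[-0.043, 0.425, -0.904], [0.999, 0.017, -0.04], [-0.001, -0.905, -0.425]]
force: [0.3, -0.1, 0.5]
opening: 0.645
```

```bash
python3 - <<'E'
from geo import *
from eye import px
from lev import lever
lever();c=dict(np.load('last_side.npz'));W=world(c);q=((W-o)@R*1000).reshape(-1,3);h=cv2.cvtColor(c['frame'],cv2.COLOR_RGB2HSV).reshape(-1,3).astype(int)
m=((h[:,0]<6)|(h[:,0]>172))&(h[:,1]>140)&(h[:,2]>50)&(abs(q[:,0]+45)<35)&(abs(q[:,1]+40)<35)&(q[:,2]>72)
k=q[m];print('red head',m.sum(),k.min(0).round(1),np.median(k,0).round(1),k.max(0).round(1))
vu=np.argwhere(m.reshape(400,640)).mean(0);print('head centroid px',vu[::-1].round(1),'expected',px(c,pan(-45,-40,69+26)).round(1))
b=dict(np.load('last_top.npz'));s=read_state();print(s['force'].round(1),s['position'].round(3))
u,w=px(c,pan(-20,-40,80)).astype(int)
cv2.imwrite('pics/s10.png',cv2.resize(c['frame'][60:260,200:466],(798,600),interpolation=cv2.INTER_CUBIC)[:,:,::-1])
E
python3 m1.py | grep -E "side (blue|wood)"
```

```text
sleeve n 179 mean [  8.4 -42.9  71.4] angle about pivot 93.2
((7.622570037841797, -40.23323059082031), (62.21651077270508, 24.774486541748047), 2.4408817291259766)
red head 145 [-56.8 -54.4  77. ] [-44.4 -50.1 107.2] [-33.1 -29.8 118.2]
head centroid px [269.1 170.3] expected [269.6 170.3]
[-0.2  0.2  0.1] [0.43  0.317 0.261]
side wood 12 [204.1  70.6] [0.418 0.347 0.362] [0.4   0.299 0.357] [0.425 0.351 0.386]
side wood 9 [236.9 139.1] [0.49  0.427 0.069] [ 0.486  0.408 -0.003] [0.52  0.53  0.073]
side wood 340 [231.4 156.7] [0.451 0.387 0.037] [ 0.424  0.375 -0.002] [0.489 0.532 0.074]
side wood 11 [229.5 144. ] [0.461 0.417 0.068] [0.452 0.414 0.06 ] [0.465 0.419 0.072]
side wood 284 [322.8 221.4] [ 0.548 -0.016  0.077] [ 0.531 -0.031 -0.001] [0.579 0.07  0.101]
side wood 28 [320.4 239.7] [ 0.539 -0.021  0.009] [ 0.532 -0.029  0.001] [0.556 0.001 0.016]
side wood 208 [250.8 262.9] [0.344 0.    0.016] [ 0.221 -0.538 -0.001] [0.398 0.022 0.816]
side blue 323 [366.4 195.3] [ 0.694 -0.004  0.089] [ 0.221 -0.538 -0.002] [0.775 0.101 0.816]
side blue 279 [379.7 246. ] [ 0.574 -0.203  0.177] [ 0.221 -0.538  0.163] [ 0.587 -0.166  0.816]
```

View pics/s10.png

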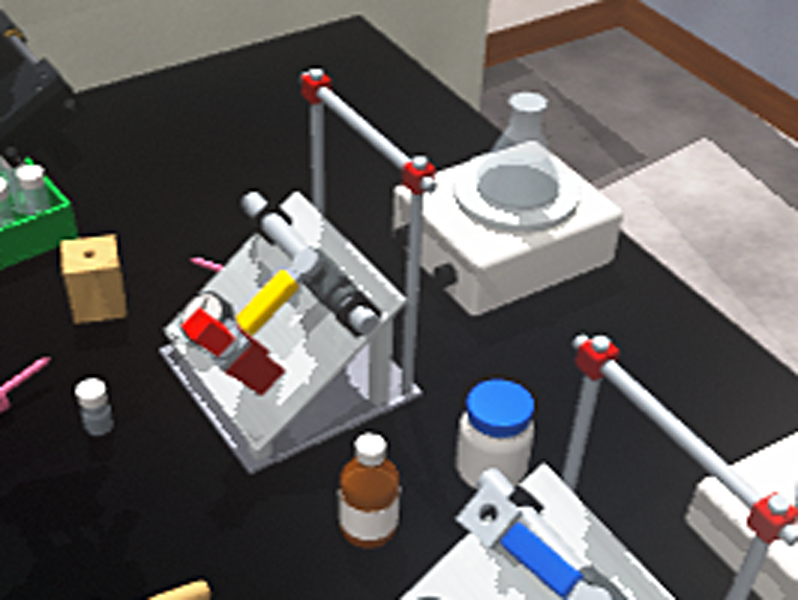

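The picture shows the pin standing in the eye, with its red head at crop (208,330), 0.5 px from the expected seated position. The lever is closed and the blue lever, bottle, jar and vial are where they were. The robot is clear. Handing in.

```bash
python3 -c "
from rig import *
print(hand_in())"
```

```text
the job is handed in; nothing more can be done
None
```

I closed the yellow lever, put the red-headed pin through the eye and bracket, let go, moved the arm clear and handed the job in at about 20 s. No verdict came back.

**Final checks**
- **Lever:** it stopped with force rising to 25 N and no further motion. The sleeve's outline measured 89.8° after closing and 88.4–90° in later pictures. The cruder sleeve-centre estimate reads about 93° because side faces bias it.
- **Pin:** the collar seated with about 26 N along the hole axis. The estimated pin origin was 68.6 mm out from the panel, against 69 mm expected. After release, the red head's centre was 0.5 px from its expected seated place.
- **Surroundings:** the blue lever, amber bottle and jar stayed within 0.1 px of their first positions. One vial showed no visible change. I did not re-check the beaker or the second vial after the job, but the arm never went near them.
- **Contact:** force on the tool was about 0 N when I handed in.

**What did not go as described**
- The real fingertips were about 31 mm short of the stated tool geometry. I measured this from the pictures and corrected for it.
- Joint 4 reached its range limit (-82°) while turning the lever. I tilted the tool and finished with a sideways push.
- The top camera disagreed with the side camera by 1–2 px, so I relied on the side camera.
- The pink look-alike pins were toppled in the first picture after my first move. I did not approach them, and I do not know why they fell.

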